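# Clear the wax chips and rock a stuck candle stub out of its holder

### The job

Get the candle holder ready for a fresh candle: with the scraper block, push the four loose wax chips along the serving board and off its end into the crumb tray, and stand the scraper upright on the counter or the board. Then grip the candle stub, which the two brass spring leaves of the cup hold tight, and rock it back and forth, side to side between the leaves, easing it up a little with each swing until it comes free, without lifting the holder off the board or dragging it about. Finish while still holding the stub upright in the gripper just clear above its cup, a finger's breadth or so; leave the glasses, jar, snuffer and matchbox alone.

Things in the scene. Friction and masses are not known exactly. Their poses are not given: they have to be found in the camera images.
- board: fixed wooden serving board, 190 (x) x 420 (y) x 24 mm high; origin at the centre of its underside, z up. The candle holder stands towards its -y end; the wax chips lie on its +y half, from 55 to 180 mm beyond its centre and within 60 mm of its long centre line (y axis); the crumb tray stands against its +y end
- crumb_tray: fixed brass crumb tray on the counter against the board's +y end, axes parallel to the board's; 170 (x) x 115 (y) mm, open towards the board, walls 22 mm high and 3 mm thick on the other sides, a wooden handle beyond +y. Origin at the centre of its underside. Its 3 mm floor lies 21 mm below the board's top: chips pushed over the board's end drop in
- scraper_mid (a point): centre (33 mm above its foot) of the loose scraper block, standing on its brass edge on the counter before the board's near side: 120 mm long (its x axis), 66 mm high, 0.17 kg; beech grip 24 mm thick (its y axis) and 112 mm long, from 14 mm above the foot to the top; brass edge at the foot 30 mm thick, 14 mm high
- chip1_mid (a point): centre of a loose chip of candle wax, an irregular flat lump about 35 x 30 mm and 12 mm high, 11 g, lying on the board
- chip2_mid (a point): centre of the second wax chip, alike
- chip3_mid (a point): centre of the third wax chip, alike
- chip4_mid (a point): centre of the fourth wax chip, alike
- holder: candle holder standing loose on the board, 2.6 kg: round marble foot 170 mm across, 33 mm high, with a brass cup 54 mm outside and 45 mm inside, its floor 37 mm and rim 65 mm above the underside. Origin at the centre of the underside, z up; the two spring leaves stand at its +y and -y sides, their flared lips 12 mm above the rim. A straight pull on the stub lifts the holder too
- leaf_grip (a point): point on the cup's axis midway between the two bowed spring leaves, 55 mm above the holder's underside, 18 mm above the cup floor: the leaves press here on the stub along the holder's y axis, so tightly that a straight pull raises the holder first. In each swing about its foot from one leaf towards the other (about 0.12 rad each side of upright) one side slips up, so lifting about 3 mm with every swing walks the stub out
- cup_rim (a point): centre of the cup's mouth, at the height of its rim (65 mm above the holder's underside). The stub is free of the leaves once its foot has risen 18 mm from the cup floor, clear of the rim after 28 mm
- candle_mid (a point): centre of the ivory wax candle stub (half-way up): plain cylinder 36 mm in diameter and 120 mm long, 0.11 kg, standing in the cup with its foot on the cup floor at the start; thin wax runs and a wick are look only
- candle_foot (a point): centre of the stub's underside, 60 mm below its centre along its axis
- candle_top (a point): centre of the stub's top face, 60 mm above its centre along its axis
- matchbox: bystander: loose matchbox, 37 x 56 x 17 mm high, on the counter in front of the board, beside the scraper (which of the two stands left varies); origin at the centre of its underside
- goblet_a: bystander: stemmed glass, 68 mm across, 140 mm high, at the left; origin at the centre of its foot
- goblet_b: bystander: second stemmed glass, alike, farther to the left; origin at the centre of its foot
- snuffer: bystander: brass candle snuffer at the right, its bell 38 mm across and 36 mm high standing on the counter, origin under the bell; its handle reaches 175 mm along its -x
- jar: bystander: amber glass jar with a brass cap, 76 mm across and 120 mm high, at the right; origin at the centre of its underside
Mind the look-alikes: they are no part of the job. There is more than one size of the part that bears scraper_mid; the job needs the largest.

How it is judged:
By the outcome, as a careful person would: the job done as asked, in the order asked, and still so for the second after the job is handed in, while the arm keeps its last pose, push and grip.
It also fails if it takes over 64 s, if anything falls off the work surface, if the arm or the gripper's body presses on something with over 40 N, if the wrist force passes 120 N, or if a joint passes its speed limit or range.

### The arm

A 6-joint arm with a two-finger parallel gripper is mounted at the origin on the work surface. World frame = base frame: x ahead of the robot, y to its left, z up, the work surface at z = 0. Lengths are in mm, angles in rad, forces in N, time in s.
With the tool pointing down it reaches from about 400 to 925 mm from the base axis. Payload 12.5 kg.
Tool frame: the origin (TCP) lies between the finger pads; the fingertips stand 19 mm ahead of it and the grasp point (between the pads) is the TCP (env.tips_ahead is the distance from the TCP to the fingertips, in mm); z points along the fingers, y is the line along which they close (so a half turn about z gives the same grasp; the last joint's range is limited). The gripper opens to 95 mm and grips with 3 to 60 N. Pads are 20 mm wide; open, the fingers measure 119 mm over their backs; the gripper's body (75 mm by 180 mm) begins 59 mm behind the grasp point.
Start: joints at [1.211, 0.491, 1.559, -0, 1.092, -0.106], TCP at [156.91, 605.003, 195.161] pointing down, gripper open.
Joint ranges: [-3.1, 3.1], [-0.84, 2.19], [0.05, 2.79], [-1.13, 4.28], [0.06, 2.93], [-2.69, 2.69]. Speed limits (rad/s): [2.22, 2.22, 2.79, 3.14, 3.14, 3.14].

### API

Orientations are given as [roll, pitch, yaw] about the fixed x, y, z axes, in that order (R = Rz(yaw) Ry(pitch) Rx(roll)).
In Python, from cell import env gives the robot as it stands.
- The arm moves only by the shell command python3 -m crank 'ROWS'. ROWS is JSON, a list of rows, each a list of 5 numbers: the shift along the tool's x, y, z in mm, then the turn about the tool's z in degrees, then the finger opening in mm, from 0 to 95.1. In form: [[dx, dy, dz, yaw, grip], ...]. A call has 1 to 10 rows; each row is the pose to reach, as a shift and turn from the pose commanded when the call began, along the tool's axes at that moment; what a row does not reach only later rows make up. A row lasts 1/12 s, in which the tool goes at most 41.7 mm and 7.16 degrees, less where a joint would pass 70% of its speed; a pose out of reach is approached as far as the arm can. A call with a gripper value outside its range is refused whole. The fingers move at their own pace and stop on an object; the grip force is fixed at half the most. Time passes only in rows, so rows that repeat a pose let the fingers close. It gives the time, the measured TCP pose, the force, the opening and the grip force at its end, in the units of the state.
- env.state(): the state, without advancing time (a new reading comes with each control period).
- env.read_camera(name): name is "scene" or "top"; returns a dict with "img" (384x512x3 uint8, blue, green, red), "K" (3x3 intrinsics, pixels), "pose" (4x4, takes a point from camera to world coordinates). Camera axes: x right, y down, z forward; pixel columns grow to the right and rows downward; lengths in mm; the calibration is good to about 2 mm. A picture is of the moment at which its call begins. There is no depth.
- env.job_done(): hands the job in; it is judged then, once.
The state is a dict: "t": time; "joints": joint angles; "qvel": joint speeds; "tau": joint torques, N m; "eef_pos": TCP position; "tcp_rot": TCP orientation; "ft_force": force on the tool from outside, world axes, zero at the start; "moment": the same for the moment, N m; "opening": opening from 0.0 (shut) to 1.0 (fully open); "grip_force": force on a finger pad.
Only numpy, scipy, OpenCV 4.12 (cv2) and the standard library are available. Lean on these libraries where they do the work, as an engineer would, in place of code of your own. Each camera call takes 0.05 s, during which the arm holds its last target. There are 200 camera calls.

## Working session

There is one attempt and no reset: what is moved stays moved. The work goes in short steps, Python scripts to look and compute and a shell command to move; the robot and the scene stay as the last step left them, time stands still between calls to the robot, and variables do not carry over. Pictures are saved under pics/ and viewed, at most 10 in all, crops included, and the job is handed in when it is done.

```bash
ls; mkdir -p pics; python3 - <<'E'
from cell import env
import cv2, numpy as np
for n in("scene","top"):
    c=env.read_camera(n); cv2.imwrite(f"pics/{n}0.png",c["img"]); print(n,c["K"].tolist(),np.round(c["pose"],4).tolist())
    np.savez(f"{n}.npz",**c)
s=env.state();print(s)
E
```

```text
pics
scene [[364.375413238618, 0.0, 256.5608607902467], [0.0, 364.375413238618, 191.672428536677], [0.0, 0.0, 1.0]] [[-0.4014, 0.6759, -0.6181, 1165.9206], [0.9157, 0.3087, -0.2571, 267.3665], [0.017, -0.6693, -0.7428, 899.3012], [0.0, 0.0, 0.0, 1.0]]
top [[368.73262675948826, 0.0, 257.433421659732], [0.0, 368.73262675948826, 192.66650290332274], [0.0, 0.0, 1.0]] [[-0.0111, -0.9949, 0.1004, 348.3039], [-0.9999, 0.0119, 0.0077, 6.0317], [-0.0089, -0.1003, -0.9949, 1517.3824], [0.0, 0.0, 0.0, 1.0]]
{'t': 0.1, 'joints': array([ 1.21141022e+00,  4.91462438e-01,  1.55936810e+00, -3.54105020e-05,
        1.09170544e+00, -1.05611135e-01]), 'qvel': array([-2.35980535e-03,  4.45588442e-05, -2.17129940e-03, -3.24464931e-04,
       -6.60285411e-04, -3.79515762e-04]), 'tau': array([ 3.13797413e-03, -6.13623405e+01, -2.58607882e+01,  6.93997834e-02,
        4.70641418e-02, -7.97822804e-05]), 'eef_pos': array([156.82610008, 604.7711244 , 194.65011453]), 'tcp_rot': array([-3.14065127e+00, -6.82070854e-05,  2.88783398e+00]), 'ft_force': array([0.40265832, 0.64964996, 0.16566534]), 'moment': array([-0.07734869,  0.00908899, -0.02779551]), 'grip_force': 0.0, 'opening': 0.9974416049656508}
```

```bash
python3 - <<'E'
import cv2
for n in("scene","top"):
    cv2.imwrite(f"pics/{n}0b.png",cv2.resize(cv2.imread(f"pics/{n}0.png"),(800,600),interpolation=cv2.INTER_CUBIC))
E
```

```text
(no output)
```

View pics/scene0b.png

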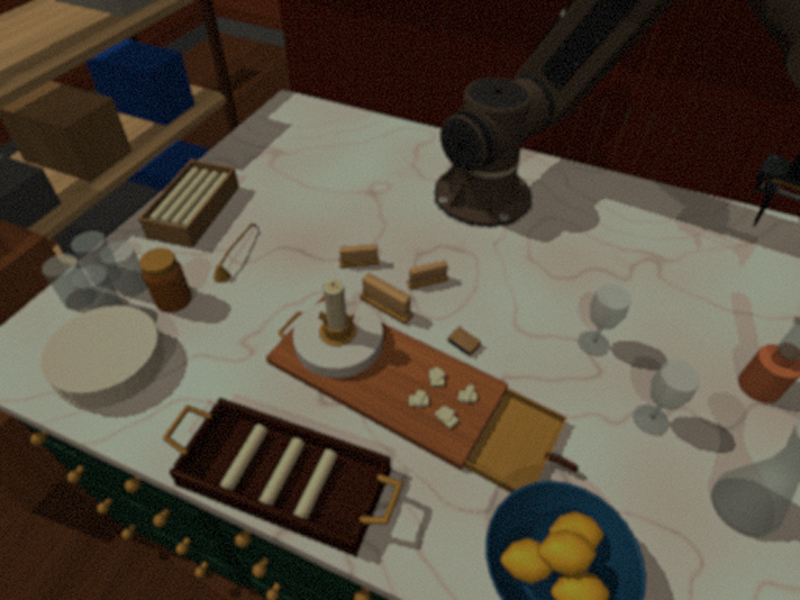

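View pics/top0b.png

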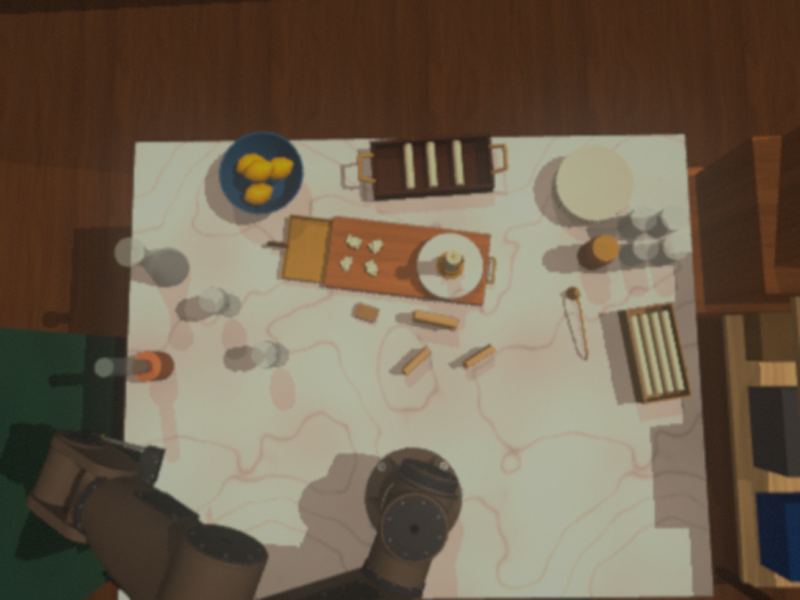

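Top picture (800x600): the board runs from (330,218) to (488,303), with the tray at its left. Chips are at (354,241), (375,246), (347,264) and (371,268), and the stub is at (451,262). Blocks that could be taken for the scraper: (436,320), (418,361) and (479,355). The one at (436,320) is the longest and stands next to the board and the matchbox (366,313). I'll check it in a crop while measuring.

```bash
cat > h.py <<'E'
import numpy as np, cv2
def ray(c,uv):
    d=np.linalg.inv(c["K"])@np.array([uv[0],uv[1],1.0]); P=c["pose"]; return P[:3,3],P[:3,:3]@d
def onplane(c,uv,z):
    o,d=ray(c,uv); return o+d*(z-o[2])/d[2]
def proj(c,p):
    P=c["pose"]; q=P[:3,:3].T@(np.asarray(p,float)-P[:3,3]); q=c["K"]@q; return q[:2]/q[2]
def two(c1,u1,c2,u2):
    (o1,d1),(o2,d2)=ray(c1,u1),ray(c2,u2)
    t=np.linalg.lstsq(np.c_[d1,-d2],o2-o1,rcond=None)[0]; a,b=o1+d1*t[0],o2+d2*t[1]
    return (a+b)/2,np.linalg.norm(a-b)
def blobs(m,amin=15):
    n,l,s,c=cv2.connectedComponentsWithStats(m.astype(np.uint8)); return [(s[i],c[i],l==i) for i in range(1,n) if s[i][4]>=amin]
E
python3 - <<'E'
from h import *
t=dict(np.load("top.npz")); s=dict(np.load("scene.npz"))
hsv=cv2.cvtColor(cv2.GaussianBlur(t["img"],(3,3),0),cv2.COLOR_BGR2HSV)
for n,(x,y) in dict(scr=(436,319),small=(418,361),board=(400,290),board2=(350,225),tray=(305,250),counter=(430,345),chip=(354,241),candle=(452,260),foot=(440,280),match=(366,313)).items(): print(n,hsv[int(y*.64),int(x*.64)])
a=cv2.resize(t["img"][125:245,165:335],None,fx=4.5,fy=4.5,interpolation=cv2.INTER_CUBIC); cv2.imwrite("pics/c1.png",a)
a=cv2.resize(s["img"][150:310,165:375],None,fx=3.7,fy=3.7,interpolation=cv2.INTER_CUBIC); cv2.imwrite("pics/c2.png",a)
E
```

```text
scr [ 16 135 174]
small [ 17 128 172]
board [ 12 165 155]
board2 [ 12 166 149]
tray [ 17 171 160]
counter [ 22  46 176]
chip [ 29  66 175]
candle [ 24  83 173]
foot [ 24  39 175]
match [ 15 137 149]
```

View pics/c1.png

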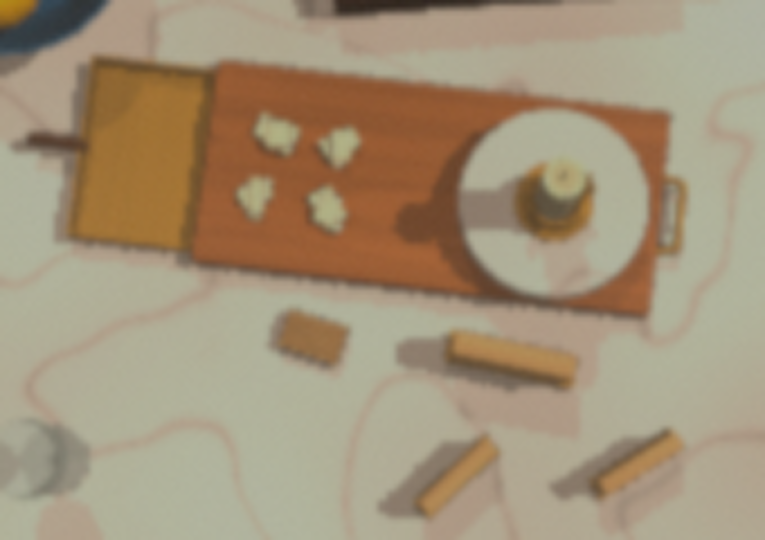

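View pics/c2.png

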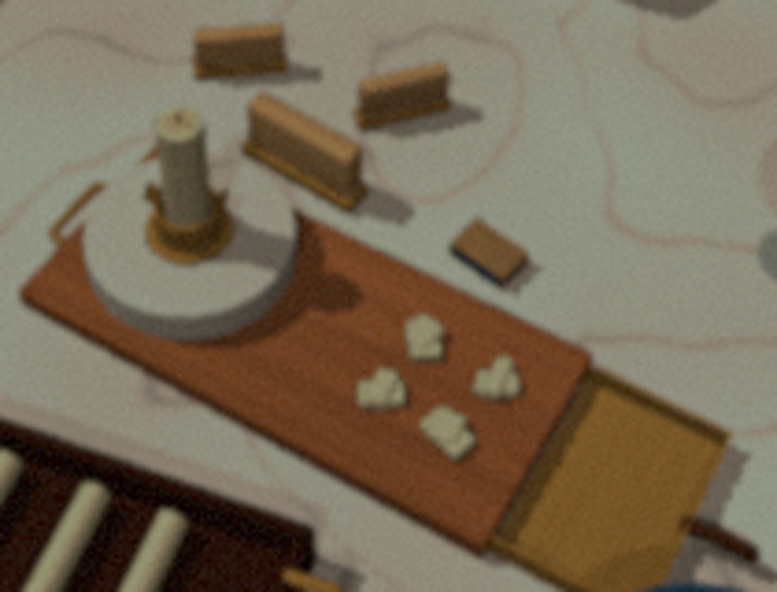

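The crops confirm it: the largest scraper, with its brass foot, is at c1 (512,358). Chips are at c1 (277,133), (339,147), (254,196) and (327,208), and the stub top is at (563,177). Next I'll measure their poses.

```bash
python3 - <<'E'
from h import *
t=dict(np.load("top.npz")); s=dict(np.load("scene.npz"))
T=lambda x,y:(165+(x+.5)/4.5-.5,125+(y+.5)/4.5-.5)
S=lambda x,y:(165+(x+.5)/3.7-.5,150+(y+.5)/3.7-.5)
r=lambda a:np.round(a,3)
hsv=cv2.cvtColor(cv2.GaussianBlur(t["img"],(3,3),0),cv2.COLOR_BGR2HSV)
H,Sa,V=hsv[...,0].astype(int),hsv[...,1],hsv[...,2]
roi=np.zeros(H.shape,bool); roi[125:245,165:335]=1
bm=roi&(H<=14)&(Sa>145)&(V>90)
b=max(blobs(bm),key=lambda q:q[0][4]); 
print("board area",b[0])
cn=max(cv2.findContours(b[2].astype(np.uint8),0,2)[0],key=cv2.contourArea)
rc=cv2.minAreaRect(cn);print(rc); 
print("board box z24",[r(onplane(t,p,24))[:2].tolist() for p in cv2.boxPoints(rc)])
c=[onplane(t,T(*p),24)[:2] for p in((215,62),(669,112),(648,315),(196,262))]
print("board hand",r(c).tolist(),"centre",r(np.mean(c,0)))
c2=[onplane(s,S(*p),24)[:2] for p in((590,357),(484,552),(25,293))]
print("board scene corners",r(c2).tolist())
cm=roi&(H>=22)&(Sa>52)&(V>120)
for q in blobs(cm,10):
    print("chip?",q[0][4],r(q[1]),r(onplane(t,q[1],34))[:2])
sm=roi&(H>=13)&(H<=20)&(Sa>110)&(V>135)
for q in blobs(sm,40):
    cn=max(cv2.findContours(q[2].astype(np.uint8),0,2)[0],key=cv2.contourArea); rc=cv2.minAreaRect(cn)
    bp=np.array([onplane(t,p,66)[:2] for p in cv2.boxPoints(rc)])
    print("wood",q[0][4],r(q[1]),r(onplane(t,q[1],66))[:2],r(bp.mean(0)),[round(float(np.hypot(*e)),1) for e in np.diff(bp,axis=0)],[round(float(np.arctan2(e[1],e[0])),3) for e in np.diff(bp,axis=0)])
print("chips scene",[r(onplane(s,S(*p),32))[:2].tolist() for p in((425,336),(382,389),(497,379),(448,433))])
print("candle top two",two(t,T(565,177),s,S(181,122)))
print("candle top z",onplane(t,T(565,177),24+37+120),onplane(s,S(181,122),181))
# foot ellipse: marble disc top at z 57
print("foot edges L,R,T,B",[r(onplane(t,T(*p),57))[:2].tolist() for p in((459,200),(649,205),(554,108),(552,297))])
print("match",onplane(t,T(313,338),17))
E
```

```text
board area [ 207  140   75   50 2200]
((243.89077758789062, 164.42831420898438), (69.87106323242188, 43.28968048095703), 6.709836959838867)
board box z24 [[545.915, 224.691], [724.936, 204.239], [686.818, -81.998], [508.942, -58.296]]
board hand [[726.844, 201.487], [674.679, -214.036], [488.536, -190.209], [541.76, 218.538]] centre [607.955   3.945]
board scene corners [[549.308, 224.327], [734.529, 203.307], [676.88, -204.847]]
chip? 36 [226.139 154.306] [657.148 143.809]
chip? 32 [240.188 156.75 ] [646.263  86.4  ]
chip? 82 [290.134 164.256] [ 612.625 -116.855]
chip? 28 [221.25  167.929] [601.022 163.887]
chip? 37 [237.189 170.838] [588.224  98.979]
wood 885 [195.321 160.551] [626.717 264.181] [629.351 267.202] [153.7, 102.3, 153.4] [-0.125, -1.722, 3.01]
wood 40 [221.275 168.025] [595.18  160.383] [595.297 159.483] [42.4, 37.1, 42.3] [-0.786, -2.37, 2.354]
wood 92 [234.076 199.598] [468.31  109.918] [468.719 110.228] [28.8, 48.9, 28.7] [-0.325, -1.905, 2.814]
wood 136 [278.816 203.743] [449.836 -66.477] [450.734 -64.582] [23.9, 108.8, 23.9] [-0.29, -1.862, 2.844]
wood 89 [266.079 230.483] [345.532 -14.866] [344.538 -15.572] [80.2, 16.6, 80.1] [-0.8, -2.368, 2.341]
wood 75 [306.613 227.507] [ 355.368 -173.65 ] [ 355.189 -172.86 ] [76.3, 14.9, 76.2] [-1.02, -2.596, 2.121]
chips scene [[589.085, 102.355], [646.924, 90.266], [603.045, 166.135], [661.699, 148.659]]
candle top two (array([ 586.71192085, -102.80916684,  180.68486592]), np.float64(4.430540600544503))
candle top z [ 587.58805035 -104.81928606  181.        ] [ 586.3523732  -100.47278837  181.        ]
foot edges L,R,T,B [[590.249, -20.413], [583.634, -189.213], [672.445, -106.52], [502.437, -101.47]]
match [471.84731854 113.05725734  17.        ]
```

```bash
cat >> h.py <<'E'
def go(env,x,y,z,yaw):
    s=env.state(); p=np.array(s["eef_pos"]); r=s["tcp_rot"]; a=r[2]
    d=np.array([x,y,z])-p
    th=(a-yaw+np.pi)%(2*np.pi)-np.pi
    print("d tool",np.round([d@[np.cos(a),np.sin(a),0],d@[np.sin(a),-np.cos(a),0],-d[2]],1),"turn",round(np.degrees(th),1),"| at",np.round(p,1),"yaw",round(a,4),"j",np.round(s["joints"],2),"F",np.round(s["ft_force"],1),"t",round(s["t"],2),"op",round(s["opening"]*95.1,1),"gf",round(s["grip_force"],1))
E
python3 - <<'E'
from h import *
from cell import env
t=dict(np.load("top.npz")); s=dict(np.load("scene.npz"))
T=lambda x,y:(165+(x+.5)/4.5-.5,125+(y+.5)/4.5-.5)
S=lambda x,y:(165+(x+.5)/3.7-.5,150+(y+.5)/3.7-.5)
for n,c,f,pts in(("top",t,T,((455,331),(578,357),(573,385),(448,358))),("scene",s,S,((263,95),(362,151),(357,165),(249,105)))):
    q=np.array([onplane(c,f(*p),66)[:2] for p in pts]); m=(q[0]+q[3])/2-(q[1]+q[2])/2
    print(n,np.round(q,1).tolist(),q.mean(0),np.hypot(*m),np.arctan2(m[1],m[0])%np.pi)
print("lips",[np.round(onplane(s,S(*p),101),1)[:2].tolist() for p in((154,190),(227,215))],[np.round(onplane(t,T(*p),101),1)[:2].tolist() for p in((527,185),(592,185))])
for n,c in(("t",t),("s",s)):
    u,v=proj(c,(587,-103,95)).astype(int); cv2.imwrite(f"pics/l{n}.png",cv2.resize(c["img"][v-18:v+18,u-18:u+18],(400,400),interpolation=cv2.INTER_CUBIC)); print(u,v)
cv2.imwrite("pics/lips.png",np.hstack([cv2.imread("pics/lt.png"),cv2.imread("pics/ls.png")]))
go(env,451,-64,150,1.35)
E
```

```text
top [[472.5, -15.2], [448.4, -122.5], [423.9, -117.7], [448.8, -8.7]] [448.40889691 -66.0227035 ] 110.91401477291389 1.3478526193826177
scene [[435.7, -110.2], [460.3, -6.5], [476.4, -4.2], [451.5, -115.9]] [455.95257014 -59.18417977] 110.48119406518761 1.345046599525377
lips [[594.7, -126.1], [593.7, -63.2]] [[595.3, -78.5], [594.6, -134.6]]
287 168
214 203
d tool [-452.6 -573.5   44.7] turn 88.1 | at [156.8 604.8 194.7] yaw 2.8878 j [ 1.21  0.49  1.56 -0.    1.09 -0.11] F [0.4 0.6 0.2] t 0.1 op 94.9 gf 0.0
```

View pics/lips.png

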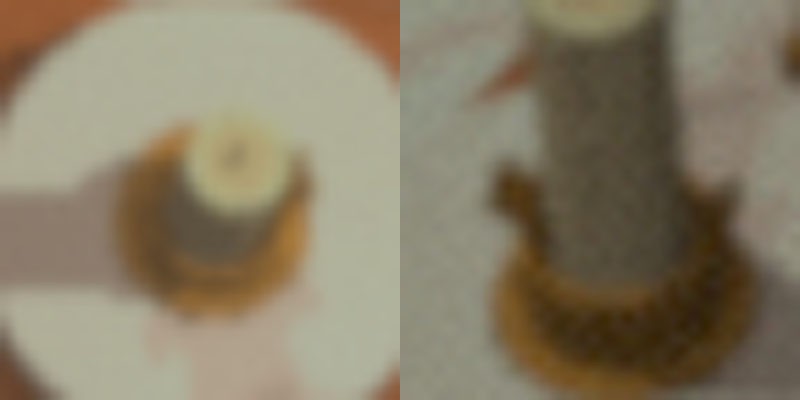

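```bash
python3 -m crank '[[-322,-273,0,70,95],[-322,-273,0,70,95],[-322,-273,0,70,95],[-322,-273,0,70,60],[-322,-273,0,70,60],[-322,-273,0,70,60],[-322,-273,0,70,60],[-322,-273,0,70,60],[-322,-273,0,70,60],[-322,-273,0,70,60]]'
python3 - <<'E'
from h import *
from cell import env
go(env,452,-62.6,130,1.346)
t=dict(np.load("top.npz")); s=dict(np.load("scene.npz"))
for n,c,C in(("t",t,(587.6,-104.5)),("s",s,(587.5,-101.5))):
  for yaw in(-.3,-.15,0,.15,.3):
    d=28*np.array([-np.sin(yaw),np.cos(yaw)]); o=proj(c,(587,-103,95)).astype(int)-18
    print(n,yaw,[np.round((proj(c,(*(np.array(C)+k*d),100))-o+.5)*400/36).astype(int).tolist() for k in(-1,1)])
E
```

```text
t: 0.93
eef_pos: [397.5, 262.5, 195.1]
tcp_rot: [-3.142, -0.0, 1.66]
ft_force: [0.1, 1.3, -0.0]
opening: 0.638
grip_force: 0.0
d tool [-328.7   25.4   65.1] turn 18.0 | at [397.5 262.5 195.1] yaw 1.6597 j [0.44 0.28 1.91 0.   0.95 0.36] F [ 0.1  1.3 -0. ] t 0.93 op 60.7 gf 0.0
t -0.3 [[298, 224], [145, 179]]
t -0.15 [[301, 212], [142, 191]]
t 0 [[302, 201], [141, 203]]
t 0.15 [[300, 189], [142, 214]]
t 0.3 [[297, 177], [145, 226]]
s -0.3 [[141, 142], [295, 252]]
s -0.15 [[131, 152], [305, 242]]
s 0 [[122, 162], [314, 231]]
s 0.15 [[115, 174], [320, 219]]
s 0.3 [[110, 186], [324, 207]]
```

```bash
python3 -m crank '[[-329,25,20,18,60],[-329,25,20,18,60],[-329,25,20,18,60],[-329,25,20,18,60],[-329,25,20,18,60],[-329,25,20,18,60],[-329,25,20,18,60],[-329,25,40,18,60],[-329,25,65,18,60],[-329,25,65,18,60]]'
python3 - <<'E'
from h import *
from cell import env
go(env,452,-62.6,47,1.346)
for n in("scene","top"):
    c=env.read_camera(n); u,v=proj(c,(452,-62,66)).astype(int); cv2.imwrite(f"pics/{n}1.png",cv2.resize(c["img"][v-40:v+40,u-45:u+45],(400,356),interpolation=cv2.INTER_CUBIC))
cv2.imwrite("pics/a1.png",np.hstack([cv2.imread("pics/scene1.png"),cv2.imread("pics/top1.png")]))
E
```

```text
t: 1.77
eef_pos: [451.4, -62.2, 126.8]
tcp_rot: [-3.136, -0.0, 1.348]
ft_force: [-0.2, 1.3, -0.4]
opening: 0.628
grip_force: 0.0
d tool [-0.3  0.7 79.8] turn 0.1 | at [451.4 -62.2 126.8] yaw 1.3482 j [-0.28  0.35  2.04  0.    0.76 -0.06] F [-0.2  1.3 -0.4] t 1.77 op 59.7 gf 0.0
```

View pics/a1.png

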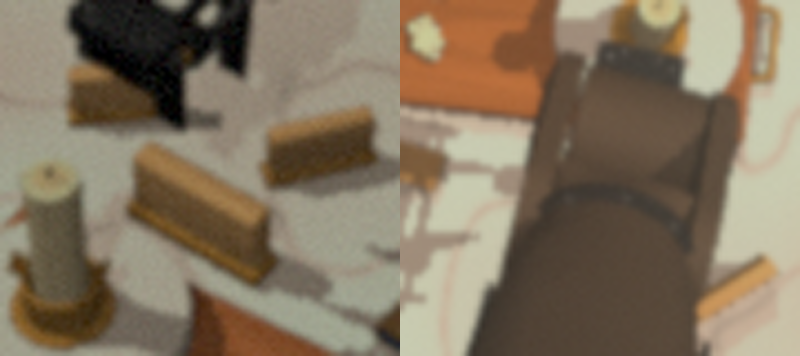

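The scene crop shows the open fingertips at about (182,128) and (243,78), above the big scraper at (205,210). I'll check that midpoint against the calibration.

```bash
python3 - <<'E'
from h import *
s=dict(np.load("scene.npz"))
o=proj(s,(452,-62,66)).astype(int)-[45,40]
for k in(-1,0,1):
    print((proj(s,np.array([451.4,-62.2,107.8])+k*35*np.array([.975,-.222,0]))-o+.5)*400/90)
E
```

```text
[233.80324092 110.51865786]
[203.36861747 138.69908508]
[171.87277416 167.86213096]
```

```bash
python3 - <<'E'
from h import *
from cell import env
s=dict(np.load("scene.npz"))
for k in(-1,0,1):
    print(proj(s,np.array([156.9,605,176])+k*52*np.array([.251,.968,0]))/.64)
c=env.read_camera("scene"); u,v=proj(c,(452,-62,90)).astype(int); cv2.imwrite("pics/b1.png",cv2.resize(c["img"][v-50:v+40,u-60:u+60],(800,600),interpolation=cv2.INTER_CUBIC)); 
sc=800/120; o=np.array([u-60,v-50]); go(env,452,-62.6,47,1.346)
for z in(108,127): print(z,[np.round((proj(c,np.array([451.4,-62.2,z])+k*35*np.array([.975,-.222,0]))-o+.5)*sc).tolist() for k in(-1,0,1)])
E
```

```text
[744.52883366 238.1389097 ]
[772.90508061 249.85079117]
[802.41358343 262.0299947 ]
d tool [-2.7 -0.5 83.7] turn 0.4 | at [453.1 -60.1 130.7] yaw 1.3524 j [-0.28  0.35  2.03  0.    0.76 -0.06] F [0.7 0.4 0.4] t 1.92 op 60.1 gf 0.0
108 [[451.0, 272.0], [405.0, 314.0], [358.0, 358.0]]
127 [[451.0, 242.0], [405.0, 285.0], [357.0, 329.0]]
```

View pics/b1.png

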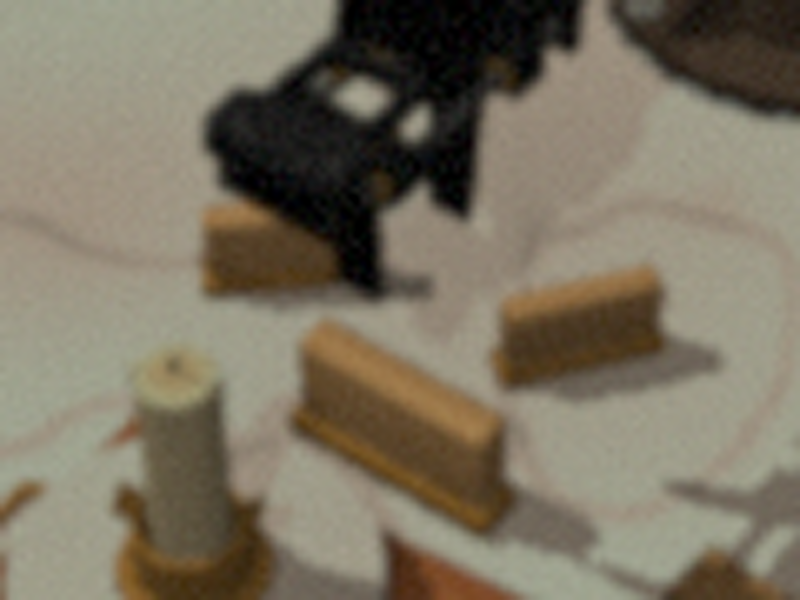

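```bash
python3 -m crank '[[-2,0,20,0.4,60],[-2,0,40,0.4,60],[-2,0,40,0.4,60],[-2,0,40,0.4,60]]'
python3 - <<'E'
from h import *
from cell import env
c=env.read_camera("scene"); t=dict(np.load("top.npz"))
go(env,452,-62.6,47,1.346)
p=env.state()["eef_pos"]
a=cv2.resize(c["img"][20:240,150:400],(750,660),interpolation=cv2.INTER_CUBIC)
def mk(q,col): x,y=(proj(c,q)-[150,20]+.5)*3; cv2.circle(a,(int(x),int(y)),3,col,-1)
for k in range(24):
    th=k*np.pi/12; mk((95*np.cos(th),95*np.sin(th),0),(0,0,255))
for k in(-1,1):
    for z in(-19,0,59): mk(p+[k*35*.975,-k*35*.222,z],(0,255,0))
    for m in(-1,1): mk(p+np.array([.975,-.222,0])*k*90+np.array([.222,.975,0])*m*37+[0,0,59],(255,0,0))
cv2.imwrite("pics/d1.png",a[:600])
E
```

```text
t: 2.25
eef_pos: [452.8, -61.7, 91.0]
tcp_rot: [-3.141, -0.0, 1.347]
ft_force: [0.4, -0.1, 0.7]
opening: 0.635
grip_force: 0.0
d tool [-0.9 -1.  44.4] turn 0.0 | at [453.2 -62.   91.4] yaw 1.3465 j [-0.28  0.41  2.07  0.    0.66 -0.06] F [0.2 0.4 0.4] t 2.3 op 59.9 gf 0.0
```

View pics/d1.png

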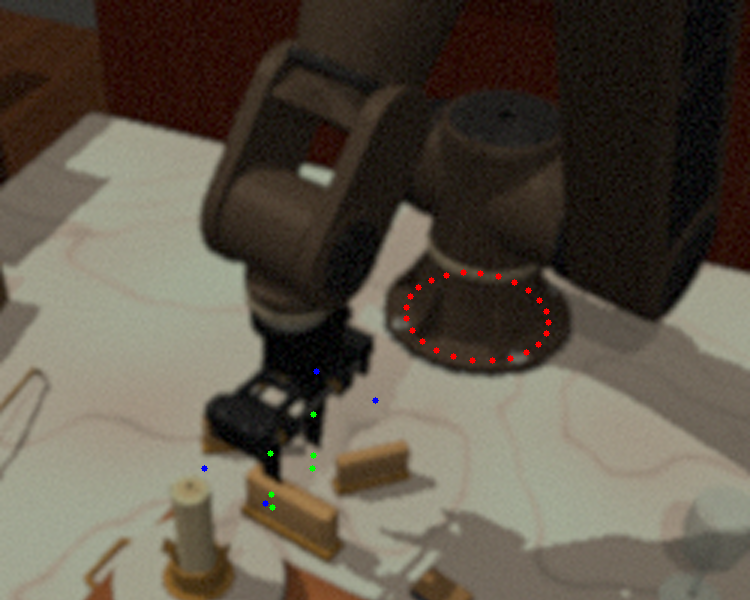

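```bash
python3 -m crank '[[-1,-1,15,0,60],[-1,-1,30,0,60],[-1,-1,44,0,60],[-1,-1,44,0,60],[-1,-1,44,0,20],[-1,-1,44,0,20],[-1,-1,44,0,20],[-1,-1,44,0,20],[-1,-1,44,0,20],[-1,-1,44,0,20]]'
python3 - <<'E'
from h import *
from cell import env
print(env.tips_ahead)
c=env.read_camera("scene")
cv2.imwrite("pics/e1.png",cv2.resize(c["img"][120:240,190:330],(700,600),interpolation=cv2.INTER_CUBIC))
go(env,452,-62.6,47,1.346)
E
```

```text
t: 3.13
eef_pos: [451.6, -63.5, 46.5]
tcp_rot: [3.141, -0.0, 1.345]
ft_force: [0.6, -0.5, -0.2]
opening: 0.268
grip_force: 0.0
19.0
d tool [ 0.9  0.2 -0.6] turn -0.1 | at [451.6 -63.5  46.4] yaw 1.3449 j [-0.28  0.49  2.11  0.    0.53 -0.06] F [-0.4  1.2 10.7] t 3.18 op 23.0 gf 5.8
```

View pics/e1.png

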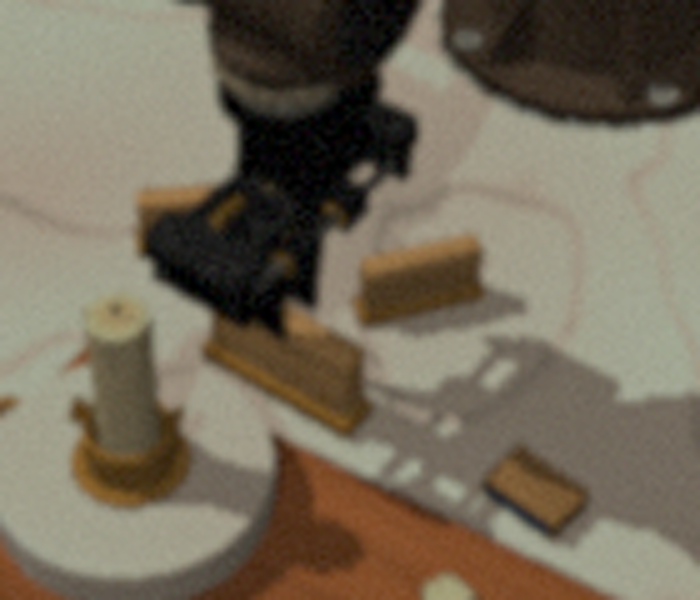

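The picture shows the near finger on the scraper's front face at (275,325), with the block still upright, the matchbox at (535,490) untouched and the stub at (120,370). I'll let the grip settle.

```bash
python3 -m crank '[[0,0,0,0,15],[0,0,0,0,15],[0,0,0,0,15],[0,0,0,0,15]]'; python3 -c "
from h import *
from cell import env
go(env,451.6,-63.5,90,1.346)"
```

```text
t: 3.52
eef_pos: [452.8, -63.8, 47.0]
tcp_rot: [3.138, 0.0, 1.345]
ft_force: [1.6, 0.8, 11.2]
opening: 0.162
grip_force: 10.6
d tool [  0.   -1.3 -43. ] turn -0.1 | at [452.8 -63.8  47. ] yaw 1.3448 j [-0.28  0.49  2.11  0.    0.53 -0.06] F [ 1.6  0.8 11.2] t 3.52 op 15.4 gf 10.6
```

```bash
python3 - <<'E'
from h import *
s=dict(np.load("scene.npz"))
for off in(12,24):
  for z in(28,47,60,70): print(off,z,np.round((proj(s,np.array([451.6,-63.5,z])+off*np.array([.975,-.222,0]))-[190,120]+.5)*5))
print("scraper top corners z66 at est",[np.round((proj(s,np.array([452,-62.6,66])+a*56*np.array([.222,.975,0])+b*12*np.array([.975,-.222,0]))-[190,120]+.5)*5).tolist() for a,b in((-1,1),(1,1),(1,-1))])
E
python3 -m crank '[[0,0,0,0,30],[0,0,0,0,40],[0,0,0,0,40],[0,0,0,0,40]]'; python3 - <<'E'
from h import *
from cell import env
go(env,452,-62.6,90,1.346)
E
```

```text
12 28 [276. 369.]
12 47 [275. 349.]
12 60 [275. 335.]
12 70 [275. 324.]
24 28 [264. 380.]
24 47 [264. 360.]
24 60 [264. 346.]
24 70 [263. 335.]
scraper top corners z66 at est [[207.0, 290.0], [349.0, 370.0], [371.0, 347.0]]
t: 3.85
eef_pos: [452.4, -63.7, 47.1]
tcp_rot: [3.139, 0.0, 1.345]
ft_force: [-1.2, -0.2, 12.4]
opening: 0.378
grip_force: 6.6
d tool [  1.   -0.6 -42.9] turn -0.1 | at [452.4 -63.7  47.1] yaw 1.3449 j [-0.28  0.49  2.11  0.    0.54 -0.06] F [-1.2 -0.2 12.4] t 3.85 op 35.9 gf 6.6
```

```bash
python3 -m crank '[[0,0,-15,0,60],[0,0,-30,0,60],[0,0,-30,0,60],[0,0,-30,0,60],[0,0,-30,0,60],[0,0,-30,0,60]]'; python3 - <<'E'
from h import *
from cell import env
go(env,452,-62.6,90,1.346)
c=env.read_camera("scene"); np.savez("s2.npz",**c); s=dict(np.load("scene.npz"))
# scraper moved? compare brass/wood mask centroid below the gripper: right end of scraper
for n,k in(("before",s),("now",c)):
    h=cv2.cvtColor(cv2.GaussianBlur(k["img"],(3,3),0),cv2.COLOR_BGR2HSV); o=(190,120)
    m=(h[...,0]>=10)&(h[...,0]<=22)&(h[...,1]>100)&(h[...,2]>70); r=np.zeros_like(m); r[175:210,228:266]=1; m&=r
    for q in blobs(m,30): print(n,q[0],np.round(q[1],1), "right end", max((np.argwhere(q[2])[:,1])))
# dark pixels: lowest tips
d=c["img"].max(2)<32; r=np.zeros_like(d); r[120:215,210:300]=1
for q in blobs(d&r,20):
    ys,xs=np.nonzero(q[2]); 
    for u in range(xs.min(),xs.max()+1,2): print((u,ys[xs==u].max()),end=" ")
p=env.state()["eef_pos"]
print("\npred tips z=+19",[np.round(proj(c,p+[k*38*.975,-k*38*.222,19]),1) for k in(-1,1)],"z=-19",[np.round(proj(c,p+[k*38*.975,-k*38*.222,-19]),1) for k in(-1,1)])
E
```

```text
t: 4.35
eef_pos: [451.1, -63.3, 75.5]
tcp_rot: [-3.141, -0.0, 1.345]
ft_force: [0.2, -0.0, 0.7]
opening: 0.629
grip_force: 0.0
d tool [  0.9   0.7 -14.5] turn -0.1 | at [451.1 -63.3  75.5] yaw 1.3449 j [-0.28  0.44  2.09  0.    0.61 -0.06] F [ 0.2 -0.   0.7] t 4.35 op 59.9 gf 0.0
before [231 176  33  31 539] [246.7 190.6] right end 263
now [261 175   5  10  37] [263.5 179.7] right end 265
now [231 176  33  31 531] [247.7 191.2] right end 263
(219, np.int64(162)) (221, np.int64(167)) (223, np.int64(169)) (225, np.int64(169)) (227, np.int64(171)) (229, np.int64(171)) (231, np.int64(172)) (233, np.int64(174)) (235, np.int64(175)) (237, np.int64(176)) (239, np.int64(181)) (241, np.int64(182)) (243, np.int64(164)) (245, np.int64(170)) (247, np.int64(168)) (249, np.int64(167)) (251, np.int64(168)) (253, np.int64(169)) (255, np.int64(170)) (257, np.int64(153)) (259, np.int64(149)) (261, np.int64(149)) (263, np.int64(153)) (265, np.int64(151)) (267, np.int64(145)) (269, np.int64(145)) (271, np.int64(146)) (289, np.int64(131)) (291, np.int64(131)) (293, np.int64(128)) (295, np.int64(126)) 
pred tips z=+19 [array([254.3, 169.7]), array([239.3, 183.7])] z=-19 [array([254.2, 178.1]), array([239.5, 192.1])]
```

The visible fingertips are at (241,182) and (255,170). That matches a tip height of TCP+19, not TCP−19, and the press on the block's top at TCP z = 47 agrees with it. So the real fingers end about 38 mm short of the stated point. I'll go lower, to a height that is safe in either case, and test the grip there.

```bash
python3 -m crank '[[1,0,20,0,60],[1,0,40,0,60],[1,0,47,0,60],[1,0,47,0,60],[1,0,47,0,35],[1,0,47,0,20],[1,0,47,0,10],[1,0,47,0,10],[1,0,47,0,10],[1,0,47,0,10]]'; python3 - <<'E'
from h import *
from cell import env
go(env,452,-62.6,10,1.346)
E
```

```text
t: 5.23
eef_pos: [451.8, -62.5, 29.5]
tcp_rot: [3.141, -0.0, 1.345]
ft_force: [-0.3, 0.1, 0.5]
opening: 0.269
grip_force: 0.0
d tool [-0.1  0.2 19.5] turn -0.1 | at [451.8 -62.5  29.5] yaw 1.3449 j [-0.28  0.53  2.12  0.    0.49 -0.06] F [-0.3  0.1  0.5] t 5.23 op 25.6 gf 0.0
```

```bash
python3 -m crank '[[0,0,0,0,10],[0,0,0,0,10],[0,0,0,0,10]]'; python3 - <<'E'
from h import *
from cell import env
go(env,452,-62.6,10,1.346)
E
```

```text
t: 5.48
eef_pos: [451.9, -62.5, 29.4]
tcp_rot: [3.141, -0.0, 1.345]
ft_force: [-0.5, 0.2, 6.1]
opening: 0.251
grip_force: 30.0
d tool [-0.1  0.2 19.4] turn -0.1 | at [451.9 -62.5  29.4] yaw 1.3449 j [-0.28  0.53  2.12  0.    0.49 -0.06] F [-0.5  0.2  6.1] t 5.48 op 23.9 gf 30.0
```

```bash
python3 -m crank '[[0,0,-25,0,10],[0,0,-60,0,10],[0,0,-85,-7,10],[40,0,-85,-14,10],[75,15,-85,-21,10],[105,40,-85,-28,10],[125,70,-85,-35,10],[140,100,-85,-42,10],[145,125,-85,-49,10],[145,133,-85,-56,10]]' | tail -1;  python3 -m crank '[[0,0,0,-7,10],[0,0,0,-14,10],[0,0,0,-21,10],[0,0,0,-28,10],[0,0,0,-35,10],[0,0,0,-40,10],[0,0,0,-40,10]]'; python3 - <<'E'
from h import *
from cell import env
go(env,614.6,49.6,55,3.017)
for n in("top","scene"): np.savez(n[0]+"3.npz",**env.read_camera(n))
E
```

```text
grip_force: 30.0
t: 6.9
eef_pos: [613.4, 49.1, 113.6]
tcp_rot: [-3.142, -0.001, 3.024]
ft_force: [-0.8, 0.7, -1.7]
opening: 0.252
grip_force: 30.0
d tool [-1.1  0.7 58.6] turn 0.4 | at [613.4  49.1 113.6] yaw 3.0244 j [-0.03  0.57  1.67  0.    0.91 -1.48] F [-0.8  0.7 -1.7] t 6.9 op 24.0 gf 30.0
```

```bash
python3 - <<'E'
from h import *
c=dict(np.load("s3.npz"))
C=np.array([613.4,49.1,84]); ex=np.array([.9922,-.1247,0]); ey=np.array([.1247,.9922,0])
pts=[("F" if z==0 else "T",a,b,np.round(proj(c,C+a*(60 if z==0 else 56)*ex+b*(15 if z==0 else 12)*ey+[0,0,z])).tolist()) for z in(0,66) for a in(-1,1) for b in(-1,1)]
for p in pts: print(p)
h=cv2.cvtColor(cv2.GaussianBlur(c["img"],(3,3),0),cv2.COLOR_BGR2HSV)
m=(h[...,0]>=14)&(h[...,0]<=21)&(h[...,1]>90)&(h[...,2]>60); r=np.zeros_like(m); P=np.array([p[3] for p in pts]).astype(int); lo,hi=P.min(0)-8,P.max(0)+9; r[lo[1]:hi[1],lo[0]:hi[0]]=1
for q in blobs(m&r,20): print(q[0],q[1])
cv2.imwrite("pics/g1.png",cv2.resize(c["img"][lo[1]-10:hi[1]+10,lo[0]-10:hi[0]+10],None,fx=5,fy=5,interpolation=cv2.INTER_CUBIC)); print(lo,hi)
print(m[lo[1]:hi[1],lo[0]:hi[0]].astype(int).sum(0), m[lo[1]:hi[1],lo[0]:hi[0]].astype(int).sum(1))
E
```

```text
('F', -1, -1, [266.0, 213.0])
('F', -1, 1, [275.0, 217.0])
('F', 1, -1, [243.0, 243.0])
('F', 1, 1, [253.0, 248.0])
('T', -1, -1, [267.0, 199.0])
('T', -1, 1, [274.0, 203.0])
('T', 1, -1, [245.0, 228.0])
('T', 1, 1, [253.0, 232.0])
[243 211  31  37 551] [255.95825771 228.64972777]
[274 234  10  15  44] [277.86363636 241.02272727]
[261 249  14   8  37] [268.48648649 252.24324324]
[235 191] [284 257]
[ 0  0  1  1  1  0  0  0  3  6 12 19 21 23 24 27 28 30 30 29 29 29 29 29
 28 27 27 21 11  9 10  9  9 10 10 12 12 12 12 13 14  6  2  4  3  2  4  3
  9] [ 3  4  3  0  0  0  0  0  0  0  0  0  0  0  0  0  0  0  0  0  3  5  8 11
 11 12 15 15 16 19 17 19 21 21 22 23 22 22 21 21 20 20 19 18 20 21 20 19
 18 18 18 16 14 11  9  7 10  1  5  6  4  5  6  3  4  4]
```

```bash
python3 -m crank '[[-1,1,20,0.4,10],[-1,1,40,0.4,10],[-1,1,50,0.4,10],[-1,1,55,0.4,10],[-1,1,58,0.4,10],[-1,1,58,0.4,10]]'; python3 - <<'E'
from h import *
from cell import env
go(env,635.6,216.3,55,3.017)
E
```

```text
t: 7.5
eef_pos: [614.9, 49.9, 56.0]
tcp_rot: [3.142, -0.0, 3.013]
ft_force: [0.3, 0.6, -2.1]
opening: 0.255
grip_force: 30.0
d tool [  0.9 167.6   1. ] turn -0.2 | at [614.9  49.9  56. ] yaw 3.0127 j [-0.03  0.64  1.71  0.    0.79 -1.47] F [ 0.3  0.6 -2.1] t 7.5 op 24.3 gf 30.0
```

```bash
python3 -m crank '[[0,10,1,0,10],[0,20,1,0,10],[0,30,1,0,10],[0,40,1,0,10],[0,50,1,0,10],[0,60,1,0,10],[0,70,1,0,10],[0,80,1,0,10],[0,90,1,0,10],[0,100,1,0,10]]'; python3 -m crank '[[0,8,0,0,10],[0,16,0,0,10],[0,24,0,0,10],[0,32,0,0,10],[0,40,0,0,10],[0,48,0,0,10],[0,56,0,0,10],[0,64,0,0,10],[0,72,0,0,10],[0,72,0,0,10]]'; python3 - <<'E'
from h import *
from cell import env
go(env,635.6,216.3,55,3.017)
np.savez("t4.npz",**env.read_camera("top")); np.savez("s4.npz",**env.read_camera("scene"))
for n in("t4","s4"):
    c=dict(np.load(n+".npz")); h=cv2.cvtColor(cv2.GaussianBlur(c["img"],(3,3),0),cv2.COLOR_BGR2HSV)
    m=(h[...,0]>=20)&(h[...,1]<115)&(h[...,2]>115)
    B=np.array([609,5]); ex=np.array([.9922,-.1247]); ey=np.array([.1247,.9922])
    poly=np.array([proj(c,(*(B+x*ex+y*ey),24)) for x,y in((-88,20),(88,20),(80,315),(-80,315))]).astype(np.int32)
    r=np.zeros(m.shape,np.uint8); cv2.fillPoly(r,[poly],1)
    for q in blobs(m&(r>0),6):
        p=onplane(c,q[1],12)[:2]-B; p2=onplane(c,q[1],34)[:2]-B; print(n,q[0],"floor",np.round([p@ex,p@ey]),"brd",np.round([p2@ex,p2@ey]))
E
```

```text
t: 8.33
eef_pos: [627.7, 150.2, 55.1]
tcp_rot: [3.142, -0.0, 3.014]
ft_force: [-0.2, -0.7, -1.5]
opening: 0.251
grip_force: 30.0
t: 9.17
eef_pos: [637.0, 222.1, 55.1]
tcp_rot: [3.141, 0.0, 3.014]
ft_force: [-0.3, -0.1, -2.0]
opening: 0.25
grip_force: 30.0
d tool [ 0.6 -5.9  0.1] turn -0.1 | at [637.  222.1  55.1] yaw 3.0144 j [ 0.24  0.71  1.55  0.    0.88 -1.21] F [-0.3 -0.1 -2. ] t 9.17 op 23.8 gf 30.0
s4 [326 273  11   7  45] floor [-14. 263.] brd [ -0. 264.]
s4 [307 293  17  12 121] floor [ 65. 254.] brd [ 76. 256.]
```

```bash
cat > chips.py <<'E'
from h import *
from cell import env
B=np.array([609,5]); ex=np.array([.9922,-.1247]); ey=np.array([.1247,.9922])
for n in("top","scene"):
    c=env.read_camera(n); cv2.imwrite(f"pics/{n}_chips.png",c["img"]); h=cv2.cvtColor(cv2.GaussianBlur(c["img"],(3,3),0),cv2.COLOR_BGR2HSV)
    m=(h[...,0]>=20)&(h[...,1]<115)&(h[...,2]>100)
    poly=np.array([proj(c,(*(B+x*ex+y*ey),z)) for x,y,z in((-88,20,24),(88,20,24),(88,210,24),(82,318,3),(-82,318,3),(-88,210,24))]).astype(np.int32)
    r=np.zeros(m.shape,np.uint8); cv2.fillPoly(r,[poly],1)
    for q in blobs(m&(r>0),6):
        p=onplane(c,q[1],12)[:2]-B; p2=onplane(c,q[1],34)[:2]-B; print(n,q[0],"floor",np.round([p@ex,p@ey]),"brd",np.round([p2@ex,p2@ey]))
E
python3 -m crank '[[0,0,-10,0,10],[0,-30,-25,0,10],[0,-60,-25,0,10],[0,-95,-25,0,10],[0,-125,-25,0,10],[0,-125,-25,0,10],[0,-125,-25,0,10]]'; python3 chips.py
```

```text
t: 9.85
eef_pos: [621.1, 94.7, 81.1]
tcp_rot: [3.141, 0.001, 3.01]
ft_force: [0.3, -0.1, -0.8]
opening: 0.249
grip_force: 30.0
top [198 140  10   8  64] floor [ 68. 251.] brd [ 64. 247.]
top [203 155   3   4   8] floor [ 16. 236.] brd [ 12. 232.]
scene [326 246   6   5   9] floor [-95. 221.] brd [-80. 224.]
scene [312 267  27  20 257] floor [ -1. 247.] brd [ 12. 249.]
scene [307 293  17  13 142] floor [ 67. 254.] brd [ 78. 256.]
```

```bash
python3 - <<'E'
from h import *
c=dict(np.load("scene.npz")); h=cv2.cvtColor(cv2.GaussianBlur(c["img"],(3,3),0),cv2.COLOR_BGR2HSV)
m=(h[...,0]>=20)&(h[...,1]<115)&(h[...,2]>100); r=np.zeros_like(m); r[228:280,258:312]=1
for q in blobs(m&r,6): print(q[0],q[1])
c=cv2.imread("pics/scene_chips.png"); h=cv2.cvtColor(cv2.GaussianBlur(c,(3,3),0),cv2.COLOR_BGR2HSV)
m=(h[...,0]>=20)&(h[...,1]<115)&(h[...,2]>100)
for row in m[262:310,302:345]: print("".join(".#"[int(x)] for x in row))
E
```

```text
[291 228  21  10 113] [304.19469027 230.94690265]
[275 235   9  12  89] [279.12359551 240.93258427]
[294 247  11  10  83] [299.19277108 252.20481928]
[262 250  12  10  89] [267.73033708 254.8988764 ]
[279 260  14  13 111] [285.69369369 266.06306306]
...........................................
...........................................
...........................................
...........................................
...........................................
.......................##..................
....................#####..................
.................########..................
................#######....................
................#######....#...............
................######....#####............
.................####....######............
..............#######...#######.#..........
..............#######....###########.......
.............#########.##############......
.............#######################.......
............########################.......
...........#######################.........
..........################..#..............
..........####
[... 561 characters left out ...]
...##########...........................
......############.........................
......###############......................
.....################......................
.....#################.....................
.....#################.....................
.......##############......................
.........############......................
..........##########.......................
###.........########.......................
#####.........#####........................
#######.........##.........................
#########..................................
###########................................
############...............................
##############.............................
```

```bash
python3 - <<'E'
from h import *
c=dict(np.load("scene.npz"))
B=np.array([609,5]); ex=np.array([.9922,-.1247]); ey=np.array([.1247,.9922])
for uv in((314,280),(322,268),(319,274),(336,277),(312,284)):
    p=onplane(c,uv,12)[:2]-B; p2=onplane(c,uv,30)[:2]-B; print(uv,np.round([p@ex,p@ey]),np.round([p2@ex,p2@ey]))
print([np.round(proj(c,(*(B+x*ex+210*ey),24))) for x in(-60,-30,0,30,60)])
from cell import env
go(env,626.5,144,53.4,3.017)
E
```

```text
(314, 280) [ 20. 229.] [ 30. 231.]
(322, 268) [-26. 233.] [-14. 235.]
(319, 274) [ -4. 233.] [  7. 235.]
(336, 277) [-20. 277.] [ -9. 278.]
(312, 284) [ 33. 230.] [ 43. 232.]
[array([320., 253.]), array([316., 261.]), array([311., 269.]), array([306., 277.]), array([301., 286.])]
d tool [ 0.8 47.7 27.4] turn -0.2 | at [621.2  96.6  80.8] yaw 3.0129 j [ 0.05  0.62  1.66  0.    0.86 -1.39] F [ 0.2 -0.2 -2.1] t 9.95 op 24.0 gf 30.0
```

All four chips are in the tray: their nearest edge is past y' = 229, the board ends at 210, and the blob area equals four chips. I'll stand the scraper on the board here.

```bash
python3 -m crank '[[0,0,12,0,10],[0,0,20,0,10],[0,0,24,0,10],[0,0,26,0,10],[0,0,27,0,10],[0,0,27.5,0,10],[0,0,27.5,0,10]]';  python3 -m crank '[[0,0,0.5,0,10],[0,0,0.5,0,10]]'
```

```text
t: 10.53
eef_pos: [620.1, 97.4, 53.4]
tcp_rot: [3.141, -0.001, 3.014]
ft_force: [-7.0, 2.0, 13.9]
opening: 0.247
grip_force: 30.0
t: 10.7
eef_pos: [620.1, 97.4, 53.4]
tcp_rot: [3.141, -0.001, 3.014]
ft_force: [-9.7, 3.1, 17.2]
opening: 0.254
grip_force: 30.0
```

```bash
python3 -m crank '[[0,0,-0.5,0,10],[0,0,-0.8,0,10],[0,0,-0.8,0,24],[0,0,-0.8,0,30],[0,0,-0.8,0,45],[0,0,-0.8,0,60],[0,0,-0.8,0,60],[0,0,-0.8,0,60]]';  python3 -m crank '[[0,0,-10,0,60],[0,0,-25,0,60],[0,0,-50,0,60],[0,0,-90,0,60],[0,0,-130,0,80],[0,0,-150,0,80],[0,0,-150,0,80]]'; python3 - <<'E'
from h import *
from cell import env
c=env.read_camera("scene")
C=np.array([620,97.4,24]); ex=np.array([.9922,-.1247,0]); ey=np.array([.1247,.9922,0])
P=np.array([proj(c,C+a*60*ex+b*15*ey+[0,0,z]) for z in(0,66) for a in(-1,1) for b in(-1,1)]); print("pred bbox",P.min(0),P.max(0))
h=cv2.cvtColor(cv2.GaussianBlur(c["img"],(3,3),0),cv2.COLOR_BGR2HSV)
m=(h[...,0]>=14)&(h[...,0]<=21)&(h[...,1]>90)&(h[...,2]>60); lo,hi=P.min(0).astype(int)-8,P.max(0).astype(int)+9; r=np.zeros_like(m); r[lo[1]:hi[1],lo[0]:hi[0]]=1
for q in blobs(m&r,20): print(q[0],q[1])
go(env,587,-102.5,180,.3+np.pi/2)
E
```

```text
t: 11.37
eef_pos: [620.9, 96.6, 52.7]
tcp_rot: [3.142, -0.0, 3.013]
ft_force: [0.3, -0.7, -1.2]
opening: 0.541
grip_force: 0.0
t: 11.95
eef_pos: [622.6, 96.7, 209.0]
tcp_rot: [3.14, 0.009, 3.014]
ft_force: [0.6, 0.8, -0.5]
opening: 0.789
grip_force: 0.0
pred bbox [258.36793179 218.90920055] [290.16275902 268.16654378]
[288 210  11  14 100] [294.01 216.05]
[258 223  31  45 691] [273.51808973 245.12590449]
d tool [   9.  -201.9   26.1] turn 65.5 | at [621.7  96.6 206.1] yaw 3.0135 j [ 0.05  0.48  1.54  0.    1.11 -1.39] F [-0.  -0.3 -1.1] t 12.0 op 77.3 gf 0.0
```

```bash
python3 -m crank '[[0,-25,0,7,75],[0,-50,0,14,75],[0,-75,0,21,75],[0,-100,0,28,75],[0,-125,0,35,75],[0,-150,0,42,75],[5,-175,0,49,75],[9,-195,0,56,75],[9,-202,0,63,75],[9,-202,0,65.5,75]]';  python3 - <<'E'
from h import *
from cell import env
go(env,587,-102.5,108,.3+np.pi/2)
c=env.read_camera("scene"); a=c["img"]; u,v=proj(c,(587,-102.5,130)).astype(int)
cv2.imwrite("pics/cand_s.png",cv2.resize(a[v-45:v+45,u-45:u+45],(600,600),interpolation=cv2.INTER_CUBIC))
p=env.state()["eef_pos"]; o=proj(c,(587,-102.5,130)).astype(int)-45
yaw=1.871; d=np.array([np.sin(yaw),-np.cos(yaw),0])
print("pred tips",[np.round(proj(c,p+k*45*d+[0,0,19]),1) for k in(-1,1)])
E
```

```text
t: 12.83
eef_pos: [585.1, -104.4, 201.8]
tcp_rot: [-3.14, -0.001, 1.861]
ft_force: [0.5, 0.3, 0.4]
opening: 0.79
grip_force: 0.0
d tool [ 1.3  2.3 93.8] turn -0.6 | at [ 585.1 -104.4  201.8] yaw 1.8609 j [-0.29  0.44  1.63 -0.    1.08 -0.58] F [0.5 0.3 0.4] t 12.83 op 75.1 gf 0.0
pred tips [array([214.8, 160. ]), array([208.2, 184. ])]
```

```bash
python3 -m crank '[[1,2,10,-0.5,75],[1,2,30,-0.5,75],[1,2,50,-0.5,75],[1,2,70,-0.5,75],[1,2,85,-0.5,75],[1,2,94,-0.5,75],[1,2,94,-0.5,60],[1,2,94,-0.5,50],[1,2,94,-0.5,44],[1,2,94,-0.5,44]]';  python3 - <<'E'
from h import *
from cell import env
go(env,587,-102.5,108,.3+np.pi/2)
c=env.read_camera("scene"); cv2.imwrite("pics/cand1.png",cv2.resize(c["img"][140:240,160:290],(780,600),interpolation=cv2.INTER_CUBIC))
E
```

```text
t: 13.72
eef_pos: [588.2, -101.1, 109.8]
tcp_rot: [3.14, 0.001, 1.88]
ft_force: [0.4, 0.6, 0.4]
opening: 0.566
grip_force: 0.0
d tool [-0.9 -1.6  1.8] turn 0.5 | at [ 588.2 -101.1  109.8] yaw 1.8795 j [-0.28  0.55  1.72  0.    0.87 -0.59] F [0.4 0.6 0.4] t 13.72 op 53.8 gf 0.0
```

View pics/cand1.png

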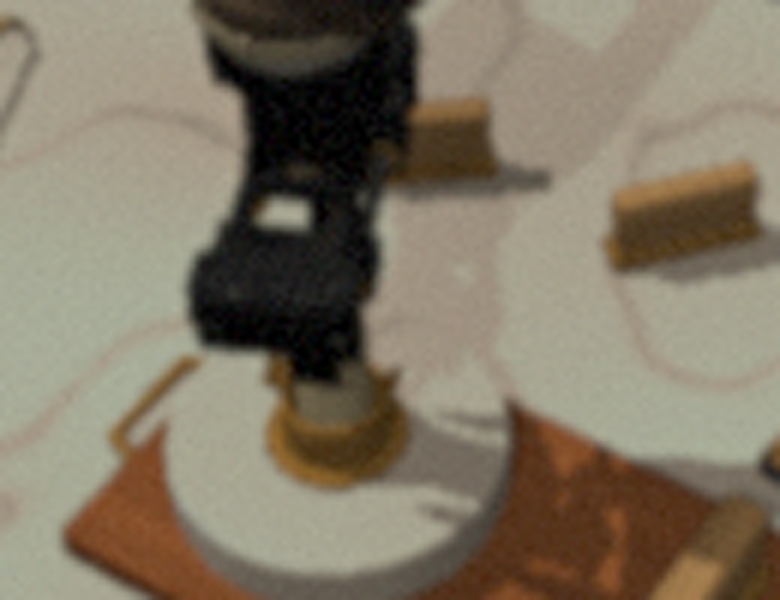

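The picture shows the near finger tip at (315,375) in front of the stub (340,395), straddling it in line. The leaf lips are at (280,372) and (395,375), which puts the holder's yaw at about 0.37. I'll turn 4° to match and close.

```bash
python3 -m crank '[[-0.5,-1,1,-4,50],[-0.5,-1,1,-4,44],[-0.5,-1,1,-4,40],[-0.5,-1,1,-4,36],[-0.5,-1,1,-4,30],[-0.5,-1,1,-4,25],[-0.5,-1,1,-4,25],[-0.5,-1,1,-4,25],[-0.5,-1,1,-4,25],[-0.5,-1,1,-4,25]]';  python3 - <<'E'
from h import *
from cell import env
go(env,587,-102.5,108,1.94)
E
```

```text
t: 14.6
eef_pos: [587.9, -101.7, 108.4]
tcp_rot: [3.14, 0.001, 1.948]
ft_force: [4.7, 2.9, 2.1]
opening: 0.374
grip_force: 30.0
d tool [-0.4 -1.1  0.4] turn 0.5 | at [ 587.9 -101.7  108.4] yaw 1.9481 j [-0.28  0.55  1.72  0.    0.87 -0.66] F [4.7 2.9 2.1] t 14.6 op 35.6 gf 30.0
```

```bash
python3 -m crank '[[3,0.5,0,0,25],[7,0.5,-0.5,0,25],[10,0.5,-1,0,25],[10,0.5,-1,0,25],[5,0.5,-1.5,0,25],[0,0.5,-2,0,25],[-5,0.5,-3,0,25],[-10,0.5,-4,0,25],[-10,0.5,-4,0,25]]';  python3 - <<'E'
from h import *
from cell import env
go(env,587,-102.5,108,1.94)
E
```

```text
t: 15.35
eef_pos: [590.6, -109.7, 111.4]
tcp_rot: [-3.141, -0.003, 1.948]
ft_force: [0.7, 8.2, 0.6]
opening: 0.374
grip_force: 30.0
d tool [ 8.1 -0.7  3.4] turn 0.4 | at [ 590.6 -109.7  111.4] yaw 1.9477 j [-0.29  0.55  1.71  0.    0.89 -0.67] F [0.7 8.2 0.6] t 15.35 op 35.6 gf 30.0
```

```bash
python3 -m crank '[[5,0,-0.5,0,25],[10,0,-1.5,0,25],[15,0,-2.5,0,25],[20,0,-3,0,25],[20,0,-3,0,25],[15,0,-3.5,0,25],[10,0,-4.5,0,25],[5,0,-5.5,0,25],[0,0,-6,0,25],[0,0,-6,0,25]]';  python3 - <<'E'
from h import *
from cell import env
go(env,587,-102.5,108,1.94)
c=env.read_camera("scene"); np.savez("s5.npz",**c)
# holder check: marble disc lower-left outline & cup: compare brass cup mask to the start
for n,k in(("start",dict(np.load("scene.npz"))),("now",c)):
    h=cv2.cvtColor(cv2.GaussianBlur(k["img"],(3,3),0),cv2.COLOR_BGR2HSV); m=(h[...,0]>=11)&(h[...,0]<=24)&(h[...,1]>130)&(h[...,2]>50); r=np.zeros_like(m); r[206:224,198:234]=1
    for q in blobs(m&r,30): print(n,q[0],np.round(q[1],1))
E
```

```text
t: 16.18
eef_pos: [590.3, -111.7, 116.2]
tcp_rot: [-3.139, -0.002, 1.949]
ft_force: [1.8, -3.7, -26.5]
opening: 0.374
grip_force: 30.0
d tool [9.8 0.3 8.2] turn 0.5 | at [ 590.3 -111.7  116.2] yaw 1.9486 j [-0.3   0.55  1.7  -0.    0.9  -0.67] F [  1.8  -3.7 -26.5] t 16.18 op 35.6 gf 30.0
start [205 206  23  15 223] [215.8 213.5]
now [203 206  22  13 206] [213.7 212.3]
```

```bash
python3 -m crank '[[0,0,1,0,25],[0,0,1.5,0,25]]';  python3 -c "
from h import *
from cell import env
go(env,587,-102.5,108,1.94)"
```

```text
t: 16.4
eef_pos: [589.6, -110.7, 114.4]
tcp_rot: [-3.138, -0.003, 1.949]
ft_force: [0.3, 0.6, -26.3]
opening: 0.376
grip_force: 30.0
d tool [8.6 0.6 6.4] turn 0.5 | at [ 589.6 -110.7  114.4] yaw 1.9486 j [-0.3   0.55  1.7   0.    0.9  -0.67] F [  0.3   0.6 -26.3] t 16.4 op 35.8 gf 30.0
```

```bash
python3 -m crank '[[0,0,1,0,25],[0,0,1,0,25]]'; python3 -m crank '[[0,0,1,0,25],[0,0,1,0,25]]'
```

```text
t: 16.57
eef_pos: [589.5, -110.6, 113.3]
tcp_rot: [-3.138, -0.003, 1.949]
ft_force: [-0.4, -0.0, -25.9]
opening: 0.376
grip_force: 30.0
t: 16.73
eef_pos: [589.8, -110.6, 112.9]
tcp_rot: [-3.138, -0.003, 1.949]
ft_force: [-0.7, 0.2, -24.3]
opening: 0.375
grip_force: 30.0
```

```bash
python3 -m crank '[[0,0,1,0,25],[0,0,1,0,25]]'
```

```text
t: 16.9
eef_pos: [590.5, -110.9, 112.7]
tcp_rot: [-3.14, -0.001, 1.949]
ft_force: [-0.8, -0.1, -25.0]
opening: 0.376
grip_force: 30.0
```

```bash
python3 -m crank '[[0,0,1,0,25],[0,0,1,0,25]]'|grep -E 'eef|ft'; python3 -m crank '[[0,0,1,0,25],[0,0,1,0,25]]'|grep -E 'eef|ft'
```

```text
eef_pos: [590.8, -111.1, 112.6]
ft_force: [-4.3, 0.3, -18.7]
eef_pos: [591.0, -111.2, 112.4]
ft_force: [-6.6, -0.4, -9.6]
```

```bash
g(){ grep -E 'eef|ft'|tr '\n' ' '; echo; }
python3 -m crank '[[4,0,0,0,25],[8,0,-0.5,0,25]]'|g
python3 -m crank '[[4,0,-0.7,0,25],[8,0,-1.3,0,25]]'|g
python3 -m crank '[[3,0,-0.3,0,25],[4,0,-0.3,0,25]]'|g
python3 -m crank '[[0,0,0,0,25]]'|g
```

```text
eef_pos: [589.4, -105.0, 112.9] ft_force: [2.1, -3.6, -21.1] 
eef_pos: [585.7, -96.3, 113.4] ft_force: [1.2, -1.3, -23.1] 
eef_pos: [583.6, -91.9, 113.5] ft_force: [0.9, -2.6, -22.4] 
eef_pos: [583.7, -92.0, 113.5] ft_force: [0.5, -0.2, -21.0]
```

```bash
g(){ grep -E 'eef|ft'|tr '\n' ' '; echo; }
python3 -m crank '[[0,0,1,0,25],[0,0,1,0,25]]'|g
python3 -m crank '[[0,0,0.7,0,25],[0,0,0.7,0,25]]'|g
python3 -m crank '[[-4,0,0,0,25],[-8,0,0,0,25]]'|g
python3 -m crank '[[-4,0,0,0,25],[-8,0,0,0,25]]'|g
python3 -m crank '[[-3,0,0,0,25],[-4,0,0,0,25]]'|g
python3 -m crank '[[0,0,0,0,25]]'|g
```

```text
eef_pos: [584.0, -92.4, 113.4] ft_force: [-1.6, 0.2, -7.0] 
eef_pos: [584.1, -92.6, 113.4] ft_force: [-4.9, 0.1, 2.1] 
eef_pos: [586.3, -98.4, 113.2] ft_force: [-8.3, 13.5, 5.0] 
eef_pos: [589.2, -105.5, 113.2] ft_force: [-7.2, 13.1, 4.1] 
eef_pos: [590.9, -109.6, 113.1] ft_force: [-6.4, 11.1, 2.9] 
eef_pos: [590.9, -109.6, 113.1] ft_force: [-6.2, 10.1, 3.0]
```

```bash
g(){ grep -E 'eef|ft'|tr '\n' ' '; echo; }
python3 -m crank '[[4,0,-0.2,0,25],[8,0,-0.7,0,25]]'|g
python3 -m crank '[[4,0,-0.6,0,25],[8,0,-1,0,25]]'|g
python3 -m crank '[[3,0,-0.2,0,25],[4,0,-0.2,0,25]]'|g
python3 -m crank '[[0,0,0,0,25]]'|g
python3 -m crank '[[-4,0,-0.2,0,25],[-8,0,-0.7,0,25]]'|g
python3 -m crank '[[-4,0,-0.6,0,25],[-8,0,-1,0,25]]'|g
python3 -m crank '[[-3,0,-0.2,0,25],[-4,0,-0.2,0,25]]'|g
python3 -m crank '[[0,0,0,0,25]]'|g
```

```text
eef_pos: [589.0, -104.1, 113.6] ft_force: [0.5, -8.3, -5.7] 
eef_pos: [586.7, -98.1, 115.0] ft_force: [-0.7, -12.4, 2.1] 
eef_pos: [585.3, -94.4, 115.8] ft_force: [-3.1, -11.9, 5.5] 
eef_pos: [585.3, -94.4, 115.8] ft_force: [-3.2, -9.7, 5.3] 
eef_pos: [586.9, -99.6, 115.8] ft_force: [-5.0, 12.6, 3.0] 
eef_pos: [589.2, -105.4, 116.0] ft_force: [-5.6, 12.9, -1.8] 
eef_pos: [590.8, -109.4, 116.1] ft_force: [-4.8, 10.5, -0.1] 
eef_pos: [590.9, -109.5, 116.2] ft_force: [-4.4, 9.2, 1.4]
```

```bash
g(){ grep -E 'eef|ft'|tr '\n' ' '; echo; }
python3 -m crank '[[4,0,-0.2,0,25],[8,0,-0.8,0,25],[12,0,-1.5,0,25],[16,0,-2.2,0,25]]'|g
python3 -m crank '[[3,0,-0.1,0,25],[4,0,-0.1,0,25],[4,0,-0.1,0,25]]'|g
python3 -m crank '[[-4,0,-0.2,0,25],[-8,0,-0.8,0,25],[-12,0,-1.5,0,25],[-16,0,-2.2,0,25]]'|g
python3 -m crank '[[-3,0,-0.1,0,25],[-4,0,-0.1,0,25],[-4,0,-0.1,0,25]]'|g
python3 - <<'E'
from h import *
from cell import env
c=env.read_camera("scene"); np.savez("s6.npz",**c)
go(env,587,-102.5,108,1.94)
for n,k in(("start",dict(np.load("scene.npz"))),("lift",dict(np.load("s5.npz"))),("now",c)):
    h=cv2.cvtColor(cv2.GaussianBlur(k["img"],(3,3),0),cv2.COLOR_BGR2HSV); m=(h[...,0]>=11)&(h[...,0]<=24)&(h[...,1]>130)&(h[...,2]>50); r=np.zeros_like(m); r[206:226,196:236]=1
    for q in blobs(m&r,60): print(n,q[0],np.round(q[1],1))
    w=cv2.GaussianBlur(k["img"],(3,3),0).astype(int); col=w[200:250,200:232].mean(2)  # marble/rim bottom edge
    print("disc bottom edge rows",[int(np.argmin(np.diff(w[218:250,u].sum(1)-0))+218) for u in(205,212,219,226)])
E
```

```text
eef_pos: [586.4, -97.6, 118.4] ft_force: [0.7, -10.1, -6.0] 
eef_pos: [585.1, -94.0, 119.3] ft_force: [-0.0, -8.4, 0.4] 
eef_pos: [589.0, -105.3, 119.8] ft_force: [-2.8, 12.7, -8.3] 
eef_pos: [590.7, -109.5, 120.0] ft_force: [-2.7, 8.3, -2.0] 
d tool [ 7.8 -0.9 12. ] turn 0.5 | at [ 590.7 -109.5  120. ] yaw 1.9482 j [-0.29  0.54  1.7   0.    0.9  -0.67] F [-2.9  8.7 -3.5] t 21.12 op 35.5 gf 30.0
start [205 206  23  15 223] [215.8 213.5]
disc bottom edge rows [234, 234, 234, 233]
lift [203 206  22  13 206] [213.7 212.3]
disc bottom edge rows [233, 233, 233, 231]
now [210 206  22  15 213] [220.7 213.5]
disc bottom edge rows [232, 234, 235, 234]
```

```bash
python3 - <<'E'
from h import *
for n in("scene","s6"):
    k=dict(np.load(n+".npz")); g=cv2.cvtColor(k["img"],cv2.COLOR_BGR2GRAY); g=cv2.GaussianBlur(g,(3,1),0)
    print(n)
    for v in range(190,226,2): print(v,"".join(" .:-=+*#%@"[min(9,int(x)//20)] for x in g[v,190:245]))
s=dict(np.load("scene.npz")); print(proj(s,(587,-102.5,101)),proj(s,(587,-102.5,89)),proj(s,(587,-102.5,61)), proj(s,(587-.37*10,-102.5+.93*10,89)))
E
```

```text
scene
190 ###*****######**+===----------=********+=--------------
192 ******######**+======---------=+********+==-----=------
194 ****#######*******+==---------==+++*********+==--------
196 #################*+=====-------=+********###***++=----=
198 #**###########****+===---------=+********#####*****+=--
200 ==++**#*#####*+=======---------=+*******######********+
202 =+**########**=-----==--------::---==*****####**##*****
204 **#####**###**+=----==--------:::::-=******#***********
206 ##############**+----=--------:::::-=+****#####**##***+
208 *#############*+=----==-------:::::::-++****##********=
210 #########*###*+==---=====-----:::::::--=++*****##*****+
212 #############*+==--:--------:::::::::--====++++*******+
214 #####*######**+===-:::::::::::::::::--============++++=
216 ##**###*#####**++==--:::::::::::::---=================-
218 ######**######**++====------:::::--==================-:
220 #########**######**+++===========++++++++++=========--:
222 *###################**************************+++==---:
224 **#############################*#***#****######**+=-:::
s6
190 :.     
[... 480 characters left out ...]
%%%%%%%%%%%%#*+===========----::-=+*##%%%%%%%%%%
208 ==+*#%%%%%%%%%%%%%%#*+============----:::=+**##%%%%%%%%
210 ==*#%%%%%%%%%%%%%%#*+============---::::--==++*#%%%%%%%
212 =+*#%%%%%%%%%%%%%%#*+=------------::::::--==+++********
214 =+#%%%%%%%%%%%%%%%#*++=--::::-:::::::::---=++++++++++++
216 =+*#%%%%%%%%%%%%%%##*++==---:::::::::----=+++++++++++++
218 ==*#%%%%%%%%%%%%%%%%#**++++===---------==++++++++++++++
220 ==+##%%%%%%%%%%%%%%%%%##**+++++++++++++*****+++++++++++
222 ===+#%%%%%%%%%%%%%%%%%%%%%%########%%%###****++++++++++
224 ===+*##%%%%%%%%%%%%%%%%%%%%%%%%%%%%%%%%####*++++++++++=
[214.79061141 201.71028165] [215.07299389 204.39956635] [215.71368566 210.50122874] [218.52399531 204.52877574]
```

```bash
g(){ grep -E 'eef|ft'|tr '\n' ' '; echo; }
python3 -m crank '[[4,0,0,0,25],[8,0,-0.2,0,25],[12,0,-0.4,0,25],[16,0,-0.6,0,25]]'|g
python3 -m crank '[[4,0,-0.2,0,25],[8,0,-0.5,0,25],[12,0,-0.8,0,25]]'|g
python3 -m crank '[[4,0,-0.2,0,25],[6,0,-0.3,0,25],[6,0,-0.3,0,25]]'|g
python3 - <<'E'
from h import *
from cell import env
go(env,587,-102.5,108,1.94)
k=env.read_camera("scene"); np.savez("s7.npz",**k); g=cv2.cvtColor(k["img"],cv2.COLOR_BGR2GRAY); g=cv2.GaussianBlur(g,(3,1),0)
for v in range(190,222,2): print(v,"".join(" .:-=+*#%@"[min(9,int(x)//20)] for x in g[v,190:245]))
E
```

```text
eef_pos: [586.6, -98.0, 121.8] ft_force: [-0.0, -12.0, 2.2] 
eef_pos: [582.5, -87.2, 123.4] ft_force: [0.6, -14.2, 3.5] 
eef_pos: [580.1, -81.2, 123.9] ft_force: [-1.2, -10.4, 7.7] 
d tool [-22.3  -1.5  15.9] turn 0.5 | at [580.1 -81.2 123.9] yaw 1.9494 j [-0.25  0.51  1.74 -0.    0.88 -0.63] F [ -1.2 -10.4   7.7] t 21.95 op 35.6 gf 30.0
190 %%%%%###%%%#+:.                        .-+*############
192 %####%%%%%%%*=:.                       .:+*############
194 ##%%%%%%%%##+-:::::.......             .:=*############
196 %%%%%%%%%#*++**########**=-.       .:-==+*#############
198 %%%%%%%#***##%%%%%%%##%%#*=--:::::::-+*################
200 ++++*****##%%%%%%%#*+++**+++======--=+*#########%%#####
202 +***++*##%%%%%%%%%#+=---==++======----====*####%%%%%%%#
204 ##*++*#%%%%%%%%%%%#*+=---=++======---:::-=*#####%%%%%%#
206 *+++*#%%%%%%%%%%%%%##+=--=++=======--:::-+*####%%%##%%%
208 ==+*#%%%%%%%%%%%%%##*+=--=========----:::-+**##%%%%%%%%
210 ==*#%%%%%%%%%%%%%%#*+=============--::::--==++*###%%%%%
212 =+*#%%%%%%%%%%%%%##*+=-------------:::::--==+++++******
214 =+##%%%%%%%%%%%%%%#*++=--::::::::::::::---=++++++++++++
216 =+*#%%%%%%%%%%%%%%##*++==--::::::::::----=+++++++++++++
218 ==*#%%%%%%%%%%%%%%%##*++++===----------==++++++++++++++
220 ==+##%%%%%%%%%%%%%%%%###**++++++++++++********+++++++++
```

```bash
g(){ grep -E 'eef|ft'|tr '\n' ' '; echo; }
python3 -m crank '[[-4,0,-0.5,0,25],[-8,0,-1.2,0,25],[-12,0,-2,0,25],[-16,0,-2.7,0,25]]'|g
python3 -m crank '[[-3,0,-0.1,0,25],[-4,0,-0.1,0,25],[-4,0,-0.1,0,25]]'|g
python3 -m crank '[[4,0,-0.2,0,25],[8,0,-0.8,0,25],[12,0,-1.5,0,25],[16,0,-2.2,0,25]]'|g
python3 -m crank '[[3,0,-0.1,0,25],[4,0,-0.1,0,25],[4,0,-0.1,0,25]]'|g
```

```text
eef_pos: [584.1, -92.6, 124.8] ft_force: [-2.0, 11.3, 1.0] 
eef_pos: [585.8, -96.6, 125.2] ft_force: [-3.5, 7.6, 6.6] 
eef_pos: [581.1, -84.5, 127.0] ft_force: [2.3, -8.8, -4.4] 
eef_pos: [580.2, -80.2, 128.2] ft_force: [2.2, -3.6, 4.3]
```

```bash
g(){ grep -E 'eef|ft'|tr '\n' ' '; echo; }
python3 -m crank '[[-4,0,-0.5,0,25],[-8,0,-1.2,0,25],[-12,0,-2,0,25],[-16,0,-2.5,0,25]]'|g
python3 -m crank '[[-3,0,-0.1,0,25],[-3,0,-0.1,0,25]]'|g
python3 -m crank '[[4,0,-0.5,0,25],[8,0,-1.2,0,25],[12,0,-2,0,25],[16,0,-2.5,0,25]]'|g
python3 -m crank '[[2,0,-0.1,0,25],[2,0,-0.1,0,25]]'|g
python3 - <<'E'
from h import *
from cell import env
go(env,587,-102.5,108,1.94)
k=env.read_camera("scene"); np.savez("s8.npz",**k); g=cv2.cvtColor(k["img"],cv2.COLOR_BGR2GRAY); g=cv2.GaussianBlur(g,(3,1),0)
for v in range(188,222,2): print(v,"".join(" .:-=+*#%@"[min(9,int(x)//20)] for x in g[v,190:245]))
E
```

```text
eef_pos: [584.3, -92.8, 129.9] ft_force: [-1.4, 8.3, 5.8] 
eef_pos: [585.6, -96.1, 130.1] ft_force: [-2.1, 7.1, 7.2] 
eef_pos: [580.0, -82.7, 132.0] ft_force: [2.4, -6.2, -4.2] 
eef_pos: [579.2, -80.7, 132.3] ft_force: [2.0, -4.9, -1.7] 
d tool [-23.1  -0.9  24.3] turn 0.5 | at [579.2 -80.7 132.3] yaw 1.9495 j [-0.25  0.5   1.73 -0.    0.91 -0.63] F [ 2.  -4.9 -1.7] t 24.17 op 36.0 gf 30.0
188 %%%%%%%####*=:.                        .-+*############
190 %%%%####%%%#*=:.                     ...:=*############
192 ######%%%%%%#+-::::::::::..            .:=*############
194 ###%%%%%%%##++=+**######*+=:.      .:-=+**#############
196 %%%%%%%%%#*++*##%%%%%%%%##+=--::::::-=+*###############
198 %%%%%%%#***##%%%%%%###%%#*++======---=*################
200 ++++*****##%%%%%%%#*+++**+++=======--=**#####%%##%%%###
202 +***++*##%%%%%%%%%#+=----==+=======----=+*####%%%%%%%%#
204 ##*++*#%%%%%%%%%%%#*+=-:-==+=======---:-+*####%%%%%%###
206 *+++*#%%%%%%%%%%%%%%#+=-:-========----:-=+###%%%%%%%%%%
208 ==+*#%%%%%%%%%%%%%##*+=---========----::-=+**##%%%%%%%%
210 ==+##%%%%%%%%%%%%%#*+=====----====--:::::-==++*####%%%%
212 =+*#%%%%%%%%%%%%%##*+=-------------:::::--==+++++******
214 =+##%%%%%%%%%%%%%%#*++=----::::::::::::---==+++++++++++
216 =+*#%%%%%%%%%%%%%%##*++==--::::::::::----=+++++++++++++
218 ==*#%%%%%#%%%%%%%%%##*++++===----------==++++++++++++++
220 ==+*#%%%%%#%%%%%%%%%%###**+++++++++++++********++++++++
```

```bash
g(){ grep -E 'eef|ft'|tr '\n' ' '; echo; }
python3 -m crank '[[-4,0,-0.6,0,25],[-8,0,-1.5,0,25],[-12,0,-2.4,0,25],[-16,0,-3,0,25]]'|g
python3 -m crank '[[-1,0,0,0,25],[-1,0,0,0,25]]'|g
python3 -m crank '[[4,0,-0.6,0,25],[8,0,-1.5,0,25],[12,0,-2.4,0,25],[16,0,-3,0,25]]'|g
python3 -m crank '[[1,0,0,0,25],[1,0,0,0,25]]'|g
```

```text
eef_pos: [584.3, -94.4, 134.9] ft_force: [-0.8, 6.7, -0.8] 
eef_pos: [584.8, -95.5, 135.0] ft_force: [-1.3, 5.4, -0.6] 
eef_pos: [579.2, -81.0, 138.4] ft_force: [-0.4, -0.1, -0.7] 
eef_pos: [578.9, -80.0, 138.4] ft_force: [-0.2, -1.1, -1.7]
```

```bash
g(){ grep -E 'eef|ft'|tr '\n' ' '; echo; }
python3 -m crank '[[-3,0,-1,0,25],[-6,0,-2,0,25],[-9,0,-3,0,25],[-9,0,-3,0,25]]'|g
python3 -m crank '[[0,0,-3,0,25],[0,0,-6,0,25],[0,0,-6,0,25]]'|g
python3 - <<'E'
from h import *
from cell import env
go(env,587,-102.5,108,1.94)
k=env.read_camera("scene"); np.savez("s9.npz",**k); g=cv2.cvtColor(k["img"],cv2.COLOR_BGR2GRAY); g=cv2.GaussianBlur(g,(3,1),0)
for v in range(176,222,2): print(v,"".join(" .:-=+*#%@"[min(9,int(x)//20)] for x in g[v,190:245]))
E
```

```text
eef_pos: [582.7, -89.5, 141.4] ft_force: [0.6, -0.1, -1.6] 
eef_pos: [582.5, -88.8, 147.9] ft_force: [-0.1, 0.3, -0.8] 
d tool [-14.4  -0.9  39.9] turn 0.5 | at [582.5 -88.8 147.9] yaw 1.9487 j [-0.26  0.49  1.7   0.    0.95 -0.64] F [-0.1  0.3 -0.8] t 25.8 op 35.6 gf 30.0
176 %%%%%%#=:......................::...:-+################
178 %%%%%#*=:..................:.......:=*#%%##############
180 %%%%%%#+:.      .       ....  ... ..-*#################
182 %%%%%%#+:.                         .-+#################
184 %%%%%%#*=:..                       .:+*################
186 %%%%%%%#+-.                      ...:+*################
188 %%%%%%%#*+======-::::::.           .-+#################
190 %%%%#####%%%%%#*+======-.      .::--+##################
192 %#####%%%%%%##*+===+++++=-::::::---=+*#################
194 ###%%%%%%%##*+=+**##%%##*+=======--=+*****#############
196 %%%%%%%%%#*++*###%%%%%%#*+========-=+*#######%#%%######
198 %##%%%%#***##%%%%%%###%#*+========-=+*#######%%%%%%####
200 ++++*****##%%%%%%%#*+++*++=======---=+**####%%%%%%%%%##
202 +***++*##%%%%%%%%%#+=---==========-----=+*####%%%%%%%%#
204 ##*++*#%%%%%%%%%%%#*+=---========----::-+*####%%%%%%%%%
206 *+++*#%%%%%%%%%%%%%##*=-::--====----:::-=+*##%%%%%#####
208 ==+*#%%%%%%%%%%%%%##*+=--::------==--:::-=+**##%%%%%%%%
210 ==+##%%%%%%%%%%%%%#*+=====-----====--::::-==++*####%##%
212 =+*#%%%%%%%%%%%%%##*+=------------::::::--==+++++***###
214 =+##%%%%%%%%%%%%%%#*++=--::::::::::::::---==+++++++++++
216 =+*#%%%%%%%%%%%%%%##*++==---:::::::::----=+++++++++++++
218 ==*#%%%%%%%%%%#%%%%##*+++=====---------==++++++++++++++
220 ==+*#%%%%%%%%%%%%%%%%###**+++++++++++++++******++++++++
```

```bash
cat > tilt.py <<'E'
from h import *
def edges(img,rows,lo,hi):
    g=cv2.GaussianBlur(cv2.cvtColor(img,cv2.COLOR_BGR2GRAY),(3,3),0).astype(float); L=[];R=[]
    for v in rows:
        p=g[v,lo:hi]; mid=int(np.argmin(np.convolve(p,np.ones(7)/7,"same")[5:-5]))+5; th=(p[mid-3:mid+4].mean()+np.percentile(p,85))/2
        l=mid
        while l>0 and p[l]<th: l-=1
        r=mid
        while r<len(p)-1 and p[r]<th: r+=1
        L.append(lo+l+(th-p[l])/(p[l+1]-p[l]-1e-9)); R.append(lo+r-1+(th-p[r-1])/(p[r]-p[r-1]+1e-9))
    return np.array(L),np.array(R)
E
python3 -m crank '[[0,0,-3,0,25],[0,0,-6,0,25],[0,0,-6,0,25],[0,0,-6,0,25]]'
python3 - <<'E'
from tilt import *
from cell import env
k=env.read_camera("scene"); np.savez("s10.npz",**k)
for n,rows,lo,hi in(("scene",range(178,199),200,232),("s10",range(190,199),208,236)):
    c=dict(np.load(n+".npz")); L,R=edges(c["img"],rows,lo,hi); print(n,np.round(L,1),np.round(R,1)); print("slopes",np.polyfit(list(rows),L,1)[0],np.polyfit(list(rows),R,1)[0])
g=cv2.GaussianBlur(cv2.cvtColor(k["img"],cv2.COLOR_BGR2GRAY),(3,1),0)
for v in range(180,212): print(v,"".join(" .:-=+*#%@"[min(9,int(x)//20)] for x in g[v,195:245]))
E
```

```text
t: 26.18
eef_pos: [582.4, -88.7, 153.5]
tcp_rot: [3.141, 0.0, 1.949]
ft_force: [0.5, 0.0, -1.2]
opening: 0.376
grip_force: 30.0
scene [209.9 210.7 210.2 209.5 209.4 209.2 209.5 214.9 215.3 214.2 206.8 206.6
 205.9 205.3 206.4 208.3 208.5 208.5 208.5 208.6 208.6] [217.2 218.  217.4 216.6 217.2 220.5 221.  221.  220.9 220.6 220.4 220.3
 220.3 220.4 220.4 220.6 221.1 221.5 221.5 221.5 221.4]
slopes -0.16657848652783705 0.20587974650166835
s10 [212.8 212.3 213.7 214.3 214.3 214.2 214.2 214.3 214.5] [225.3 225.7 226.  226.2 226.6 226.8 226.8 226.7 226.7]
slopes 0.23577642191569326 0.1780952720363087
180 %*=:                          .-+#################
181 %#+:                          .-+#################
182 %#*-.                         .-+#################
183 %%*=:...                      .-+#################
184 %%#+:..                    .. .:+*################
185 %%#+-.                        .:+#################
186 %%#*=--::::::::::.            .-+#################
187 %%##*+++++++=====-:        ...:=*#%###############
188 %%#########*******-.      .:::-=*#################
189
[... 561 characters left out ...]
%%%%#**##*+=======---=*######%%%%%%%%###
200 ****##%%%%%%%#*++++++========--=+**####%%%%%%%####
201 ++*##%%%%%%%%#*==============--==++**###%%%%%%%###
202 +*##%%%%%%%%##+=---==========----==+*#####%%%%%%##
203 **#%%%%%%%%%##+=----=========---:--+*####%%%%%%%%%
204 *#%%%%%%%%%%%#*+=-::--======---::--+*####%%%%%%%##
205 ##%%%%%%%%%%%%#*+=::::--===---::::-=*####%%#%###%#
206 #%%%%%%%%%%%%%##+=-:::---------:::-=+*###%%%%#%%%%
207 #%%%%%%%%%%%%%#*+=-:::-----------::-=*##%%%%%%%%%%
208 ##%%%%%%%%%%%##*+=--::-----===--:::-=+**########%%
209 %%%%%%%%%%%%%#*+===--------====-::::-=++*##%%%%%%%
210 %%%%%%%%%%%%%#*+=====-----====--::::-==++*######%%
211 %%%%%%%%%%%%##*+=---========---::::--==+++**####%%
```

```bash
python3 - <<'E'
from h import *
from tilt import edges
k=dict(np.load("s10.npz"))
P=[proj(k,(582.4,-88.7,z)) for z in(191,153.5,140,125,106)]; print(np.round(P,2))
L,R=edges(k["img"],range(193,203),208,236); print(np.round((L+R)/2,2),np.polyfit(range(193,203),(L+R)/2,1)[0])
c0=dict(np.load("scene.npz")); L,R=edges(c0["img"],range(193,200),200,232); print("start",np.polyfit(range(193,200),(L+R)/2,1)[0])
from cell import env
import os
c=env.read_camera("top"); h=cv2.cvtColor(c["img"],cv2.COLOR_BGR2HSV)
# glasses/others untouched: difference vs start in both views outside arm
for n,f in(("scene","scene.npz"),):
    a=dict(np.load(f))["img"]; b=env.read_camera(n)["img"]; d=cv2.GaussianBlur(cv2.absdiff(a,b),(5,5),0).max(2)>35
    for q in blobs(d,40): print(q[0])
E
```

```text
[[217.87 180.4 ]
 [218.71 189.8 ]
 [219.   193.06]
 [219.32 196.6 ]
 [219.71 200.98]]
[220.29 220.46 220.5  220.51 220.53 220.56 220.59 220.13 219.27 219.66] -0.09440021311076006
start 0.07648668179451701
[ 224    0   49   41 1242]
[ 175   34   89  189 6810]
[280  86  26  25 260]
[ 330   95  182   73 4251]
[368 140  65  35 672]
[323 142  34  14 274]
[396 160  12   8  56]
[ 390  167  108   67 2946]
[229 175  49  37 824]
[187 201  10  30 132]
[226 201   8  17  74]
[222 205  28  31 255]
[279 221  19   9  74]
[308 224  72  19 638]
[ 326  229   91   42 1208]
[275 230  13  17 116]
[293 246  12  12 106]
[262 251  13   9  84]
[278 259  14  14 131]
[312 264  27  23 358]
[307 293  16  13 147]
```

```bash
python3 -m crank '[[0,0,0,0,25],[0,0,0,0,25]]'; python3 -c "
from cell import env
print(env.job_done())"
```

```text
t: 26.5
eef_pos: [582.2, -88.7, 153.1]
tcp_rot: [-3.142, -0.0, 1.949]
ft_force: [-0.5, -0.3, -1.2]
opening: 0.375
grip_force: 30.0
the job is handed in; nothing more can be done
None
```

I handed the job in at 26.5 s with the four chips in the tray, the scraper upright on the board and the stub held upright about 17 mm above the cup rim, but an early swing lifted the holder a few millimetres off the board and dragged it about 14 mm, against your instruction.

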